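# Snap a module's cover shut in the two-handled hand press

### The arm

A 7-joint arm with a two-finger parallel gripper is mounted at the origin on the work surface. World frame = base frame: x ahead of the robot, y to its left, z up, the work surface at z = 0. Lengths are in m, angles in rad, forces in N, time in s.
With the tool pointing down it reaches from about 0.4 to 0.875 m from the base axis. Payload 19.3 kg.
Tool frame: the origin (TCP) lies between the finger pads; the fingertips stand bot.tcp_to_tips ahead of it and the grasp point (between the pads) lies 3 mm ahead of it (bot.tcp_to_tips is the distance from the TCP to the fingertips, in m); x points along the fingers, y is the direction in which the jaws open and shut, and the axes are right-handed (so a half turn about x gives the same grasp; the last joint's range is limited). The gripper opens to 85 mm and grips with 20 to 120 N. Pads are 22 mm wide; open, the fingers measure 114 mm over their backs; the gripper's body (76 mm by 85 mm) begins 54 mm behind the grasp point. The pads swing forward as they close: fully open they stand 13 mm farther back than shut.
Start: joints at [1.143, 0.521, -0.036, 1.599, 0.021, 1.021, -0.113], TCP at [0.219, -0.585, 0.253] pointing down, gripper open.
Joint ranges: [-2.91, 2.91], [-0.3, 2.13], [-1.5, 1.42], [0.17, 2.43], [-1.26, 4.41], [0.16, 1.93], [-2.52, 2.52]. Speed limits (rad/s): [1.89, 1.89, 2.39, 2.39, 3.01, 3.01, 3.01].

### API

Orientations are given as [roll, pitch, yaw] about the fixed x, y, z axes, in that order (R = Rz(yaw) Ry(pitch) Rx(roll)).
In Python, from workcell import bot, eyes gives the robot as it stands. The module is installed in compiled form; this text tells all that it offers.
- The arm moves only by the tool step_arm, never from a script. Its argument "targets" is a list that holds one entry, the list of rows, each a list of 7 numbers: the shift along the tool's x, y, z in cm, then the turn, a rotation vector about the tool's x, y, z in rad, then the opening, from 0 (shut) to 1 (fully open). A call has 1 to 10 rows; each row is the pose to reach, as a shift and turn from the pose measured when the call began, along the tool's axes at that moment; what a row does not reach only later rows make up. A row lasts 1/10 s, in which the tool goes at most 50 mm and 8.59 degrees, less where a joint would pass 70% of its speed; a pose out of reach is approached as far as the arm can. A call with a gripper value outside its range is refused whole. The fingers move at their own pace and stop on an object; "grip_force" is the grip in N (left out, the last holds). Time passes only in rows, so rows that repeat a pose let the fingers close. It gives the time, the measured TCP pose, the force and the opening at its end, in the units of the state.
- bot.observe(): the state, without advancing time (a new reading comes with each control period).
- eyes.grab_frame(name): name is "side" or "top"; returns the picture (480x640x3 uint8, red, green, blue); there is no depth.
- eyes.get_calibration(name): a dict with "fx", "fy", "cx", "cy" (pixels), "k1" (the pictures are not rectified: a ray, as slopes to the right and down, at radius r is drawn at 1 + k1 r^2 times it, then the intrinsics apply), "camera_from_world" (4x4, takes a point from world to camera coordinates). Camera axes: x right, y down, z forward; pixel columns grow to the right and rows downward; lengths in m; the calibration is good to about 2 mm. A picture is of the moment at which its call begins. get_calibration takes no time and is no camera call.
- bot.job_done(): hands the job in, once; it reports no verdict.
The state is a dict: "clock": time; "qpos": joint angles; "qd": joint speeds; "joint_efforts": joint torques, N m; "position": TCP position; "tool_rot": TCP orientation; "force": force on the tool from outside, world axes, zero at the start; "moment": the same for the moment, N m; "grip_width": finger opening in m.
Only numpy, scipy, OpenCV 4.12 (cv2) and the standard library are available. Lean on these libraries where they do the work, as an engineer would, in place of code of your own. Each camera call takes 0.05 s, during which the arm holds its last target.

### The job

One module in the wooden rack still has its side cover standing out: stand it upright in the hand press, between the two pads, and let go (the rack gives access only to its broad faces and the press only to its narrow edges, so set it down on the rubber mat and take it again the other way). Squeeze the two handles together until the cover gives and snaps shut, and no further, so as not to overpress it. Let the handles spring open, leave the module standing in the press and leave everything else alone.

Things in the scene. Friction and masses are not known exactly. Their poses are not given: they have to be found in the camera images.
- module: The module to close: loose upright grey case, 28 mm thick (x), 46 wide (y), 100 tall (z), 0.2 to 0.3 kg. Origin: centre of the 28 x 46 underside. Broad faces at x = +-14, narrow edges at y = +-23 mm. The cover stands out of the +x face, 8 to 48 mm up, 40 mm wide, in a rim that reaches x = +18. Above 50 mm the broad faces are plain and may be gripped; lower would press the cover.
- cover (a joint): Travel (m) of the module's cover on its catches. 0: out, outer side at module x = +23.5 mm, so 37.5 mm over all. 0.0045: snapped shut, at +19 mm, where it stays. Pressed, the springy plate first bows in and the push rises to about 15 N; there the catches give and the cover jumps from near 0 to 0.0045 at once, leaving the pads loose.
- bow (a joint): How far (m) the cover plate is bowed in by pressing: 6 N per mm, so about 0.0025 (15 N) when the catches give; it springs back to 0 when not pressed. Past 0.0036 (21.6 N) the plate is overpressed and spoilt.
- press: Hand press, fixed: wooden base 150 x 120 x 10 mm and two level steel arms, whose black handles point along its -x; hinges at x = +80, y = +-12 mm. Origin: on the bench below the module's place; z up. The arms pass that place at y = +-42 mm, 34 to 54 mm above the bench.
- nest (a point): Middle of the press's steel plate, 12 mm above the bench, press x = y = 0: the module stands here, its x along press y (either way round). Two stops, 8 mm high, leave 5 mm at each narrow edge. Beyond them, above 20 mm, the narrow edges are free for fingers; the pads leave no finger room at the broad faces.
- pad_left (a point): Middle of the left pad's face (moves with its arm). Each pad: upright steel plate 28 mm wide (press x), from 21 to 100 mm above the bench. Open, the left face is at press y = +23 mm; the right pad is screw-set, its face anywhere from y = -23 to -33 mm, not known beforehand. The closing pads slide the module sideways to fit.
- jaw_left (a joint): Angle (rad) of the left (+y) arm: 0 open, where a spring holds it, 0.168 shut. The right arm is geared to it and turns equally. Each handle takes 2 to 3 N against the spring; with the module in, up to 9 to 13 N, dropping to the spring's again as the cover gives. From there some 11 mm of closing over both handles overpresses the cover.
- grip_left (a point): Grip point in the middle of the left handle, press x = -85 mm, 165 mm from its hinge, 44 mm above the bench. The handle is an upright-sided bar 8 mm thick, from 33 to 55 mm above the bench, straight over press x = -60 to -125 mm. Open, both handles measure 68 mm over their outer sides here, shut about 13 mm. It moves with the arm.
- grip_right (a point): The same point on the right (-y) handle.
- rack: Wooden rack, fixed, 195 mm long (y), 60 deep (x), 110 high. Origin: on the bench under its middle. Slots at y = -61, 0, +61 mm, 49 mm wide between walls 12 mm thick, 40 deep and as high as the modules, hold upright modules 10 mm above the bench, broad faces free along +-x, narrow edges hidden. Any slot may hold the one to close.
- mat: Flat black rubber mat fixed to the bench, 130 x 130 x 2 mm, free for setting the module down. Origin: centre of its underside.
- module_b: A finished module in the rack, same case, cover shut; origin alike. Leave it.
- module_c: Another finished module in the rack. Leave it.
- notched_block: Loose dark wooden block with notches, 170 x 36 x 42 mm, origin under its centre. Leave it.
- carton: Loose white carton, 85 x 85 x 55 mm. Leave it.
- meter: Loose grey hand-held meter lying flat, 85 x 150 x 33 mm. Leave it.
- screwdriver: Loose screwdriver lying along its x, 160 mm. Leave it.
- jar: Loose round jar, 56 mm across, 75 mm high. Leave it.

How it is judged:
By the outcome, as a careful person would: the job done as asked, in the order asked, and still so for the second after the job is handed in, with the robot touching nothing.
It also fails if it takes over 72 s, if anything falls off the work surface, if the arm or the gripper's body presses on something with over 40 N, if the wrist force passes 120 N, or if a joint passes its speed limit or range.

## Working session

There is one attempt and no reset: what is moved stays moved. The work goes in short steps, Python scripts to look and compute and a tool call to move; the robot and the scene stay as the last step left them, time stands still between calls to the robot, and variables do not carry over. Pictures are saved under pics/ and viewed, and the job is handed in when it is done.

Besides the shell and the picture viewer there is one more tool, called after "Emit:" in YAML: its name, and indented under it one key for each argument. step_arm: Moves the arm, as the interface text tells. Its arguments: {"type":"object","properties":{"targets":{"type":"array","items":{"type":"array","items":{"type":"array","items":{"type":"number"}}}},"grip_force":{"type":"number"}},"required":["targets"]}

```bash
mkdir -p pics; ls; python3 - <<'E'
from workcell import bot, eyes
import cv2
print(bot.observe(), bot.tcp_to_tips)
for n in ("side","top"):
    print(n, eyes.get_calibration(n))
    cv2.imwrite(f"pics/{n}0.png", eyes.grab_frame(n)[:,:,::-1])
E
```

```text
pics
{'clock': 0.0, 'qpos': array([ 1.1427576 ,  0.52202781, -0.03633694,  1.59999301,  0.02121586,
        1.02109507, -0.11280256]), 'qd': array([ 0.00152245,  0.00103923, -0.0001378 , -0.00092563,  0.00089566,
        0.00016467,  0.0026527 ]), 'joint_efforts': array([ 1.88355607e-04, -9.27111411e+01,  1.97954535e+00, -3.69936848e+01,
        1.77749433e-02,  8.17495573e-03, -1.53875692e-05]), 'position': array([ 0.21876789, -0.58513416,  0.25272239]), 'tool_rot': array([-1.49197535,  1.56965861,  2.00745979]), 'force': array([0.22941235, 0.01631789, 0.18973039]), 'moment': array([ 0.01934995,  0.06292246, -0.0017139 ]), 'grip_width': 0.08516681702261154} 0.022
side {'fx': 527.1388879753622, 'fy': 527.1388879753622, 'cx': 319.12080826578585, 'cy': 239.2138128249056, 'k1': -0.06857953631016302, 'camera_from_world': array([[ 0.955655  , -0.29384099, -0.01951892, -0.4891911 ],
       [-0.22446644, -0.68391766, -0.69416962,  0.1814537 ],
       [ 0.19062615,  0.66776801, -0.71954677,  1.00240002],
       [ 0.        ,  0.        ,  0.        ,  1.        ]])}
top {'fx': 564.9308721429112, 'fy': 564.9308721429112, 'cx': 326.4509311675348, 'cy': 239.30243259663652, 'k1': -0.11483382866034551, 'camera_from_world': array([[-0.02240283, -0.99973301,  0.00565912,  0.03700465],
       [-0.98122815,  0.02090293, -0.19171432,  0.55738834],
       [ 0.19154484, -0.00984783, -0.98143446,  1.12955924],
       [ 0.        ,  0.        ,  0.        ,  1.        ]])}
```

View pics/side0.png

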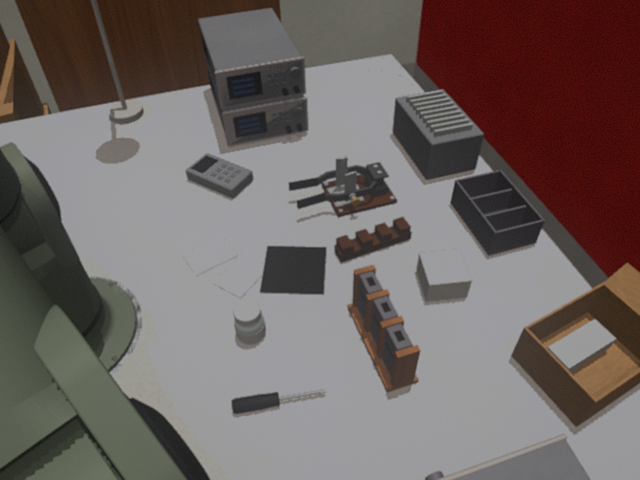

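View pics/top0.png

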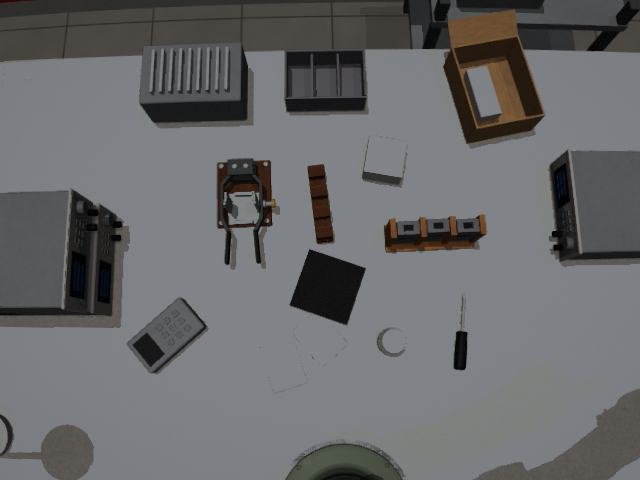

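The side view shows the rack at about (385,325), the press at (345,185) and the mat at (293,270). In the top view the rack is at (435,230), the press at (244,205) and the mat at (328,287). I'll zoom in on these.

```bash
python3 - <<'E'
import cv2, numpy as np
t=cv2.imread("pics/top0.png"); s=cv2.imread("pics/side0.png")
def crop(im,x,y,w,h,f,n): cv2.imwrite(n,cv2.convertScaleAbs(cv2.resize(im[y:y+h,x:x+w],None,fx=f,fy=f,interpolation=cv2.INTER_CUBIC),alpha=1.6))
crop(t,375,200,120,60,6,"pics/t_rack.png")
crop(s,335,255,100,140,4,"pics/s_rack.png")
crop(t,205,145,80,125,4.5,"pics/t_press.png")
crop(s,280,145,130,75,6,"pics/s_press.png")
E
```

```text
(no output)
```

View pics/t_rack.png

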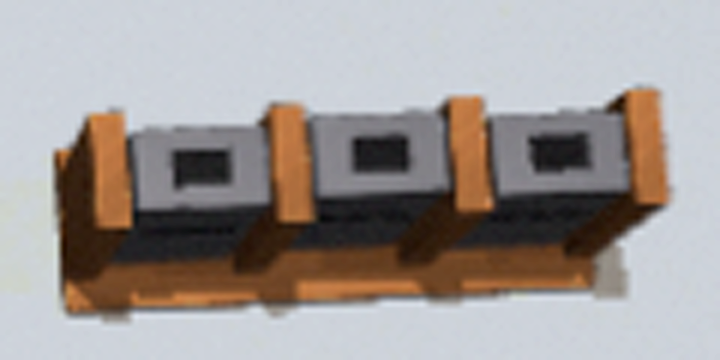

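View pics/s_rack.png

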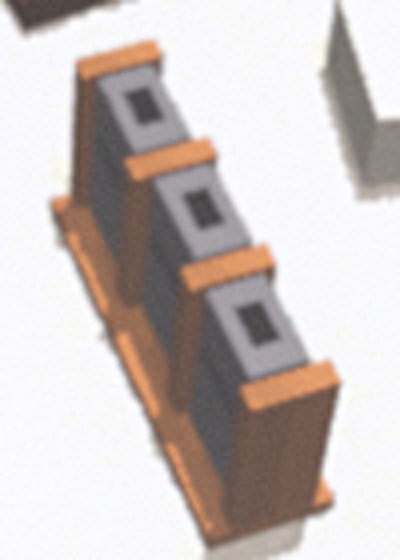

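View pics/t_press.png

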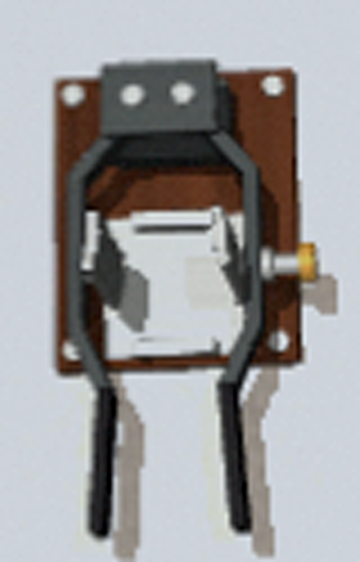

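View pics/s_press.png

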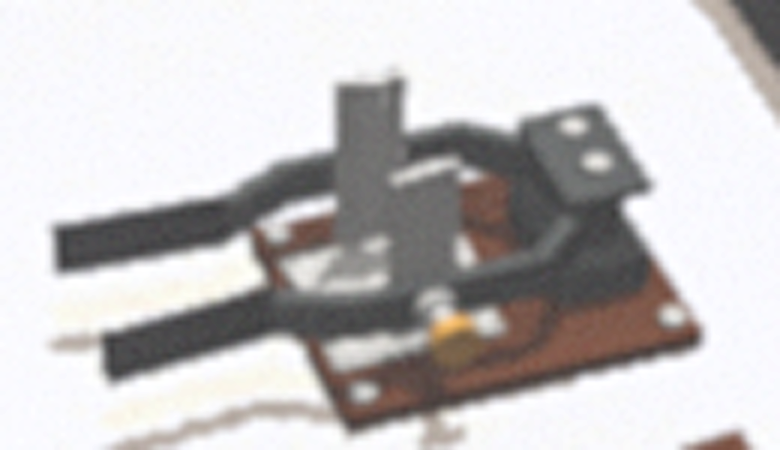

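```bash
python3 - <<'E'
import cv2, numpy as np
t=cv2.imread("pics/top0.png"); s=cv2.imread("pics/side0.png")
def crop(im,x,y,w,h,f,n):
    a=cv2.resize(im[y:y+h,x:x+w],None,fx=f,fy=f,interpolation=cv2.INTER_CUBIC).astype(float)
    cv2.imwrite(n,np.clip(a*4,0,255).astype(np.uint8))
crop(t,380,210,110,50,7,"pics/t_rack2.png")
crop(s,340,260,85,130,4.5,"pics/s_rack2.png")
from workcell import eyes
for n in("top","side"):
    M=eyes.get_calibration(n)["camera_from_world"]; print(n,-M[:3,:3].T@M[:3,3])
E
```

```text
top [0.33139289 0.03646742 1.21523828]
side [ 0.31714453 -0.68901567  0.83768486]
```

View pics/t_rack2.png

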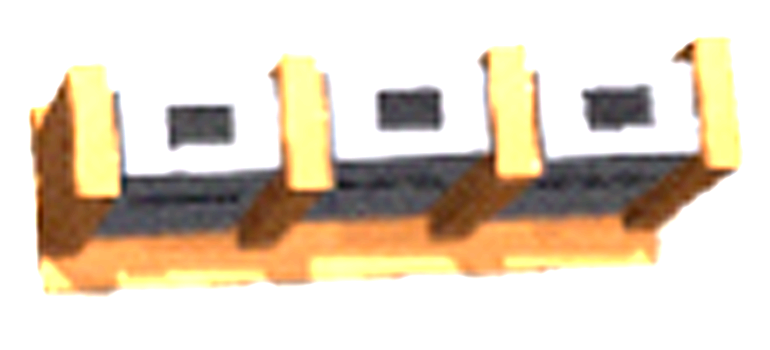

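View pics/s_rack2.png

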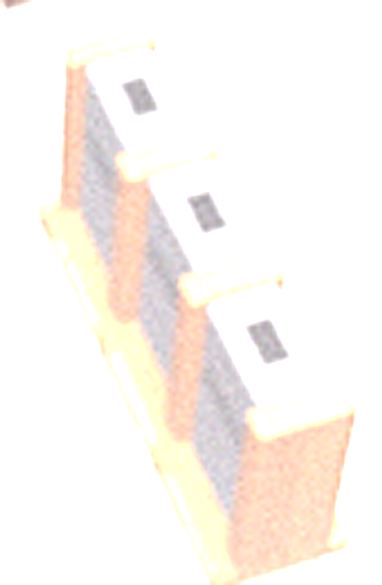

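```bash
python3 - <<'E'
import cv2, numpy as np
from workcell import eyes
for n in("top","side"):
    a=np.mean([eyes.grab_frame(n).astype(float) for _ in range(8)],0)[:,:,::-1]
    np.save(f"{n}.npy",a)
t=np.load("top.npy"); s=np.load("side.npy")
def crop(im,x,y,w,h,f,n,g):
    a=cv2.resize(im[y:y+h,x:x+w],None,fx=f,fy=f,interpolation=cv2.INTER_LANCZOS4)
    cv2.imwrite(n,np.clip((a-10)*g,0,255).astype(np.uint8))
crop(t,380,210,110,50,7,"pics/t_rack3.png",5)
crop(s,340,260,85,130,4.5,"pics/s_rack3.png",2.6)
E
```

```text
(no output)
```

View pics/t_rack3.png

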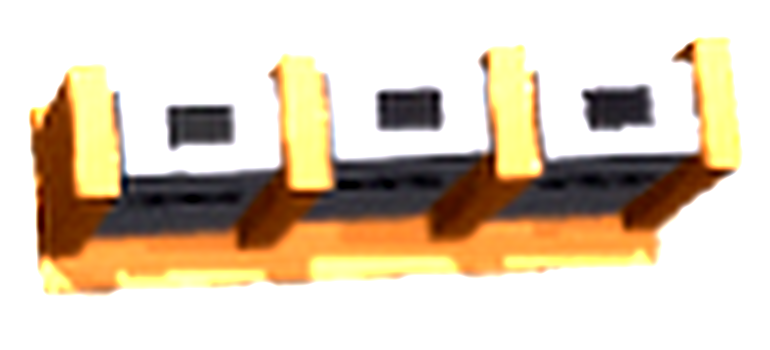

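View pics/s_rack3.png

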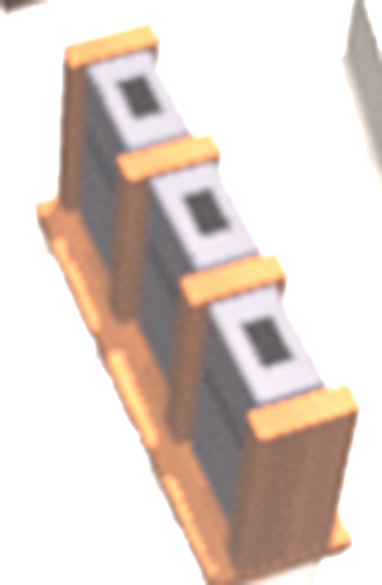

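```bash
cat > h.py <<'E'
import numpy as np, cv2
from workcell import bot, eyes
def cal(n):
    c=eyes.get_calibration(n); K=np.array([[c["fx"],0,c["cx"]],[0,c["fy"],c["cy"]],[0,0,1]]); return K,np.array([c["k1"],0,0,0]),c["camera_from_world"]
def proj(n,P):
    K,d,M=cal(n); r,_=cv2.Rodrigues(M[:3,:3]); return cv2.projectPoints(np.float64(P).reshape(-1,1,3),r,M[:3,3],K,d)[0][:,0]
def ray(n,uv):
    K,d,M=cal(n); p=cv2.undistortPoints(np.float64(uv).reshape(-1,1,2),K,d)[:,0]
    D=np.c_[p,np.ones(len(p))]@M[:3,:3]; return -M[:3,:3].T@M[:3,3],D
def onz(n,uv,z):
    o,D=ray(n,uv); return o+D*((z-o[2])/D[:,2])[:,None]
def tri(uvt,uvs):
    o1,d1=ray("top",[uvt]);o2,d2=ray("side",[uvs]);d1=d1[0]/np.linalg.norm(d1);d2=d2[0]/np.linalg.norm(d2)
    A=np.c_[d1,-d2];x=np.linalg.lstsq(A,o2-o1,rcond=None)[0];a=o1+x[0]*d1;b=o2+x[1]*d2
    return (a+b)/2,np.linalg.norm(a-b)
E
python3 - <<'E'
from h import *
np.set_printoptions(precision=4,suppress=True)
T=lambda p:np.array(p)/7+[380,210]-[3/7.,3/7.]  # resize offset
w=onz("top",T([(70,67),(104,67),(118,195),(77,195),(697,42),(728,42),(737,165),(706,167)]),.11)
print(w); c=[w[:4].mean(0),w[4:].mean(0)]; print(c,np.linalg.norm(c[0]-c[1]))
# modules' tops
m=onz("top",T([(118,92),(275,80),(283,172),(122,178),(328,75),(487,66),(492,152),(332,161),(537,70),(693,60),(698,150),(545,157)]),.11)
print(m); 
for i in range(3): print(m[4*i:4*i+4].mean(0))
S=lambda p:np.array(p)/4.5+[340,260]-.4
w=onz("side",S([(66,52),(150,30),(157,48),(75,68),(250,412),(352,392),(357,411),(260,436)]),.11);print(w)
c=[w[:4].mean(0),w[4:].mean(0)]; print(c,np.linalg.norm(c[0]-c[1]))
E
```

```text
[[ 0.5857 -0.1025  0.11  ]
 [ 0.5855 -0.1123  0.11  ]
 [ 0.5479 -0.1146  0.11  ]
 [ 0.5482 -0.1029  0.11  ]
 [ 0.5896 -0.2858  0.11  ]
 [ 0.5894 -0.295   0.11  ]
 [ 0.553  -0.2948  0.11  ]
 [ 0.5526 -0.2856  0.11  ]]
[array([ 0.5668, -0.1081,  0.11  ]), array([ 0.5711, -0.2903,  0.11  ])] 0.18224174354521408
[[ 0.5781 -0.116   0.11  ]
 [ 0.5807 -0.1616  0.11  ]
 [ 0.5536 -0.1624  0.11  ]
 [ 0.5529 -0.116   0.11  ]
 [ 0.5819 -0.177   0.11  ]
 [ 0.5836 -0.2235  0.11  ]
 [ 0.5582 -0.2233  0.11  ]
 [ 0.5566 -0.1767  0.11  ]
 [ 0.5822 -0.2381  0.11  ]
 [ 0.5843 -0.2842  0.11  ]
 [ 0.5576 -0.2836  0.11  ]
 [ 0.5565 -0.2387  0.11  ]]
[ 0.5663 -0.139   0.11  ]
[ 0.5701 -0.2002  0.11  ]
[ 0.5701 -0.2611  0.11  ]
[[ 0.5468 -0.1103  0.11  ]
 [ 0.5831 -0.1099  0.11  ]
 [ 0.5823 -0.1197  0.11  ]
 [ 0.5474 -0.1194  0.11  ]
 [ 0.5522 -0.2883  0.11  ]
 [ 0.59   -0.292   0.11  ]
 [ 0.5884 -0.2997  0.11  ]
 [ 0.5518 -0.2985  0.11  ]]
[array([ 0.5649, -0.1148,  0.11  ]), array([ 0.5706, -0.2946,  0.11  ])] 0.17989404204247073
```

```bash
python3 - <<'E'
from h import *
t=np.load("top.npy"); s=np.load("side.npy")
yaw=np.radians(1.35); ux=np.array([np.cos(yaw),np.sin(yaw),0]); uy=np.array([-np.sin(yaw),np.cos(yaw),0])
for n,im,o in(("top",t,np.array([.569,-.199,0])),("side",s,np.array([.568,-.2047,0]))):
    rows=[]
    for k in(61,0,-61):
        zs=np.linspace(.125,-.0,126)[::1]; ys=np.linspace(.03,-.03,61)
        P=o+(k/1000+ys)[None,:,None]*uy-0.014*ux+np.zeros((len(zs),1,3)); P[...,2]=zs[:,None]
        uv=proj(n,P).reshape(len(zs),61,2).astype(np.float32)
        r=cv2.remap(im.astype(np.float32),uv[...,0],uv[...,1],cv2.INTER_CUBIC)
        rows.append(r)
        print(n,k,[(int(1000*zs[i]),int(r[i,20:40].mean())) for i in range(0,126,4)])
    a=np.hstack(rows); cv2.imwrite(f"pics/face_{n}.png",cv2.resize(np.clip((a-10)*(5 if n=="top" else 3),0,255),None,fx=4,fy=4,interpolation=cv2.INTER_CUBIC))
E
```

```text
top 61 [(125, 84), (121, 76), (117, 66), (113, 50), (109, 35), (105, 22), (101, 17), (97, 19), (93, 21), (89, 20), (84, 19), (81, 16), (77, 13), (73, 11), (69, 13), (65, 17), (61, 20), (56, 21), (52, 21), (49, 21), (45, 21), (40, 21), (37, 20), (33, 20), (28, 21), (24, 22), (20, 24), (17, 28), (12, 32), (8, 36), (5, 40), (1, 42)]
top 0 [(125, 52), (121, 33), (117, 23), (113, 21), (109, 19), (105, 20), (101, 19), (97, 18), (93, 16), (89, 14), (84, 12), (81, 13), (77, 15), (73, 19), (69, 21), (65, 21), (61, 21), (56, 20), (52, 20), (49, 20), (45, 21), (40, 21), (37, 22), (33, 24), (28, 27), (24, 32), (20, 36), (17, 40), (12, 43), (8, 44), (5, 43), (1, 43)]
top -61 [(125, 81), (121, 81), (117, 69), (113, 48), (109, 29), (105, 18), (101, 19), (97, 20), (93, 20), (89, 20), (84, 18), (81, 15), (77, 14), (73, 14), (69, 14), (65, 16), (61, 18), (56, 20), (52, 21), (49, 21), (45, 20), (40, 20), (37, 20), (33, 20), (28, 21), (24, 22), (20, 25), (17, 28), (12, 32), (8, 37), (5, 41), (1, 44)]
side 61 [(125, 101), (121, 102), (117, 98), (113, 88), (109, 72), (105, 59), (101, 52), (97, 52), (93, 5
[... 318 characters left out ...]
97, 53), (93, 53), (89, 51), (84, 49), (81, 47), (77, 48), (73, 51), (69, 53), (65, 53), (61, 53), (56, 53), (52, 53), (49, 54), (45, 54), (40, 53), (37, 53), (33, 53), (28, 54), (24, 56), (20, 60), (17, 65), (12, 67), (8, 68), (5, 67), (1, 67)]
side -61 [(125, 104), (121, 104), (117, 101), (113, 89), (109, 70), (105, 55), (101, 52), (97, 53), (93, 53), (89, 53), (84, 53), (81, 51), (77, 49), (73, 48), (69, 49), (65, 52), (61, 54), (56, 54), (52, 54), (49, 54), (45, 54), (40, 54), (37, 54), (33, 54), (28, 54), (24, 54), (20, 55), (17, 58), (12, 63), (8, 67), (5, 69), (1, 69)][ WARN:0@0.470] global loadsave.cpp:1063 imwrite_ Unsupported depth image for selected encoder is fallbacked to CV_8U.
```

View pics/face_top.png

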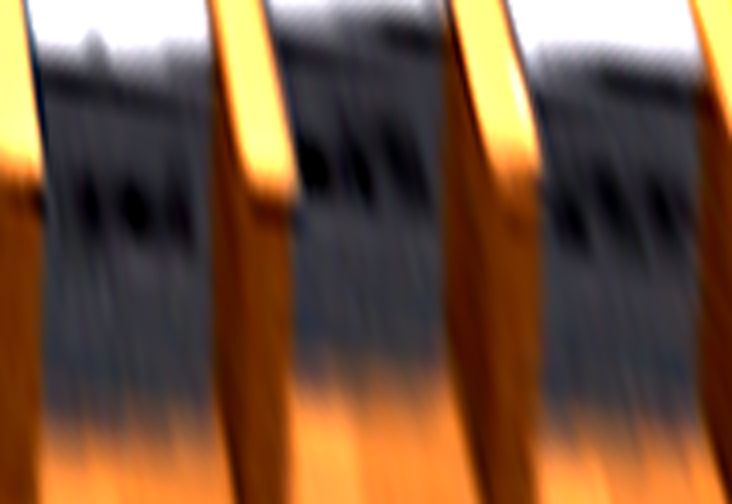

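View pics/face_side.png

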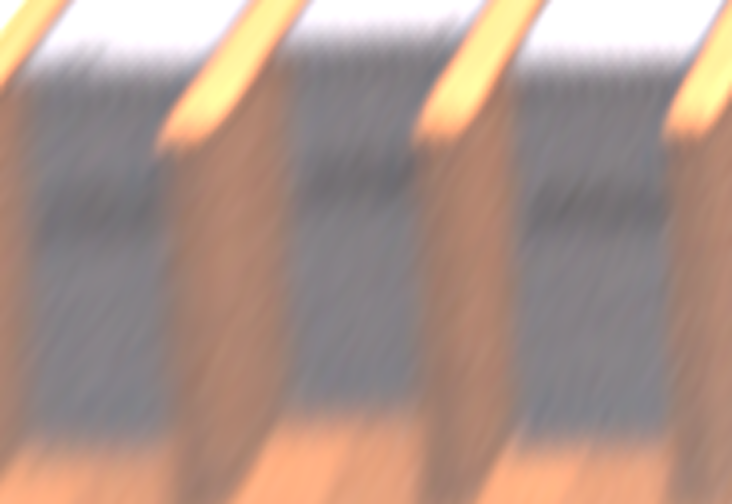

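```bash
python3 - <<'E'
from h import *
t=np.load("top.npy"); s=np.load("side.npy")
def crop(im,x,y,w,h,f,n,g):
    a=cv2.resize(im[y:y+h,x:x+w],None,fx=f,fy=f,interpolation=cv2.INTER_CUBIC)*g
    a=np.clip(a,0,255).astype(np.uint8)
    for i in range(0,w,10): cv2.putText(a,str(x+i),(i*f,8),0,.3,(0,0,255),1); cv2.line(a,(i*f,10),(i*f,14),(0,0,255),1)
    for i in range(0,h,10): cv2.putText(a,str(y+i),(0,i*f+4),0,.3,(0,0,255),1)
    cv2.imwrite(n,a)
crop(t,212,152,70,60,10,"pics/tp1.png",2)
crop(t,212,205,70,60,10,"pics/tp2.png",2)
crop(s,286,148,114,70,7,"pics/sp1.png",1.6)
E
```

```text
(no output)
```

View pics/tp1.png

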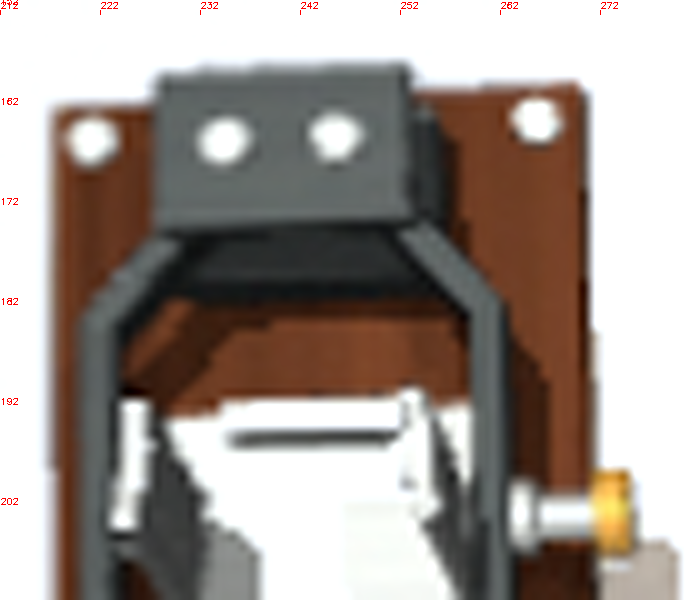

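View pics/tp2.png

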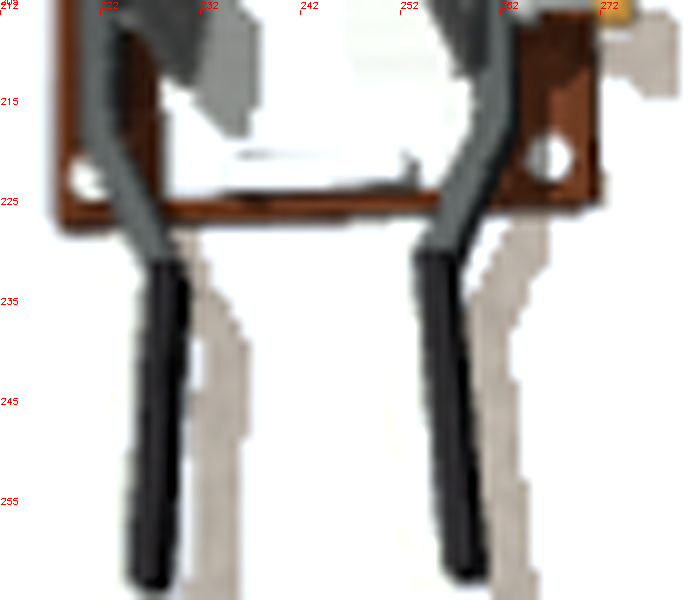

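View pics/sp1.png

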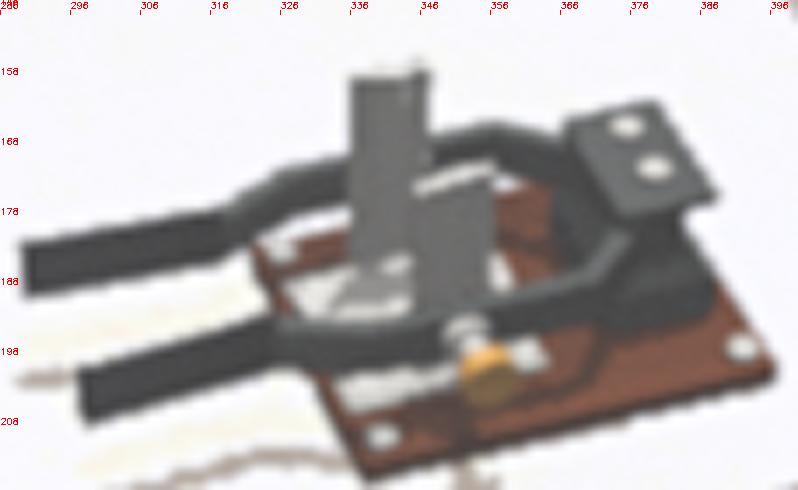

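```bash
python3 - <<'E'
from h import *
np.set_printoptions(precision=4,suppress=True)
A=lambda p:(np.array(p,float)-4.5)/10+[212,152]
B=lambda p:(np.array(p,float)-4.5)/10+[212,205]
S=lambda p:(np.array(p,float)-3)/7+[286,148]
print("screws",onz("top",np.vstack([A([(93,141),(537,120)]),B([(88,178),(549,157)])]),.0115))
print("screws side",onz("side",S([(278,250),(743,347),(383,436)]),.0115))
print("Lpad top TL TR BR BL",onz("top",A([(124,398),(150,400),(137,530),(111,528)]),.1))
print("Rpad top",onz("top",A([(402,392),(425,390),(438,513),(412,515)]),.1))
print("handle tips L(l,r) R(l,r)",onz("top",B([(130,588),(170,588),(448,580),(487,576)]),.055))
print("handle starts",onz("top",B([(150,262),(186,262),(415,250),(458,250)]),.055))
print("bolts",onz("top",A([(223,140),(335,135)]),.06))
print("bolts tri",[tri(A([a])[0],S([b])[0]) for a,b in (((223,140),(628,126)),((335,135),(655,167)))])
print("stops far inner edge",onz("top",A([(230,440),(395,440)]),.012), onz("top",B([(238,155),(400,150),(225,192),(415,185)]),.02))
print("side Rpad top edge, Lpad",onz("side",S([(415,190),(495,163),(352,78),(428,75)]),.1))
m=np.load("top.npy"); 
g=(m.max(2)<60).astype(np.uint8); g=g[240:335,280:375]
c=max(cv2.findContours(g,0,2)[0],key=cv2.contourArea); r=cv2.minAreaRect(c); bx=cv2.boxPoints(r)+[280,240]
w=onz("top",bx,.002); print("mat",w,w.mean(0),np.linalg.norm(w-np.roll(w,1,0),axis=1))
E
```

```text
screws [[0.7394 0.257  0.0115]
 [0.7418 0.1573 0.0115]
 [0.6091 0.2559 0.0115]
 [0.6116 0.1546 0.0115]]
screws side [[0.6057 0.2534 0.0115]
 [0.739  0.156  0.0115]
 [0.6099 0.1522 0.0115]]
Lpad top TL TR BR BL [[0.6538 0.2334 0.1   ]
 [0.6533 0.228  0.1   ]
 [0.6258 0.2303 0.1   ]
 [0.6263 0.2357 0.1   ]]
Rpad top [[0.6537 0.1761 0.1   ]
 [0.654  0.1714 0.1   ]
 [0.6279 0.1686 0.1   ]
 [0.6276 0.1739 0.1   ]]
handle tips L(l,r) R(l,r) [[0.5114 0.238  0.055 ]
 [0.5112 0.2296 0.055 ]
 [0.5117 0.1716 0.055 ]
 [0.5124 0.1635 0.055 ]]
handle starts [[0.5806 0.2346 0.055 ]
 [0.5805 0.227  0.055 ]
 [0.582  0.1786 0.055 ]
 [0.5818 0.1696 0.055 ]]
bolts [[0.7224 0.2201 0.06  ]
 [0.7229 0.1959 0.06  ]]
bolts tri [(array([0.7204, 0.2197, 0.0627]), np.float64(0.0020095692574264943)), (array([0.7206, 0.1956, 0.0635]), np.float64(0.002153023261176409))]
stops far inner edge [[0.669  0.2252 0.012 ]
 [0.6682 0.1886 0.012 ]] [[0.6115 0.2216 0.02  ]
 [0.6119 0.1863 0.02  ]
 [0.6034 0.2244 0.02  ]
 [0.604  0.183  0.02  ]]
side Rpad top edge, Lpad [[0.6246 0.1668 0.1   ]
 [0.6531 0.1715 0.1   ]
 [0.6239 0.2278 0.1   ]
 [0.648  0.2214 0.1   ]]
mat [[ 0.4263  0.1073  0.002 ]
 [ 0.5485  0.0639  0.002 ]
 [ 0.5032 -0.0588  0.002 ]
 [ 0.3824 -0.0136  0.002 ]] [0.4651 0.0247 0.002 ] [0.1286 0.1296 0.1309 0.1289]
```

```bash
cat >> h.py <<'E'
from scipy.spatial.transform import Rotation as Ro
np.set_printoptions(precision=4,suppress=True)
def cur():
    o=bot.observe(); return o,np.array(o["position"]),Ro.from_euler("xyz",o["tool_rot"])
def down(a): # tool x down, tool y at world angle a
    y=np.array([np.cos(a),np.sin(a),0]); x=np.array([0,0,-1.]); return Ro.from_matrix(np.c_[x,y,np.cross(x,y)])
def plan(p,a_deg):
    o,P,R=cur(); T=down(np.radians(a_deg))
    print("t",round(o["clock"],2),"P",P,"jaw",np.degrees(np.arctan2(*R.as_matrix()[[1,0],1])).round(2),"tilt",R.as_matrix()[:,0],"F",np.array(o["force"]).round(1),"w",round(o["grip_width"],4),"q",np.array(o["qpos"]).round(2))
    print("shift cm",(R.inv().apply(np.array(p)-P)*100).round(2),"rot",(R.inv()*T).as_rotvec().round(4),"ang",np.degrees((R.inv()*T).magnitude()).round(1),"dist",np.linalg.norm(np.array(p)-P).round(3))
E
python3 - <<'E'
from h import *
for a in(1.3,181.3): plan((.567,-.1405,.2),a)
E
```

```text
t 0.9 P [ 0.2189 -0.5854  0.2533] jaw -69.5 tilt [ 0. -0. -1.] F [ 0.8  0.4 -1. ] w 0.0855 q [ 1.14  0.52 -0.04  1.6   0.02  1.02 -0.11]
shift cm [  5.33 -29.48 -48.19] rot [-1.2357  0.     -0.    ] ang 70.8 dist 0.567
t 0.9 P [ 0.2189 -0.5854  0.2533] jaw -69.5 tilt [ 0. -0. -1.] F [ 0.8  0.4 -1. ] w 0.0855 q [ 1.14  0.52 -0.04  1.6   0.02  1.02 -0.11]
shift cm [  5.33 -29.48 -48.19] rot [ 1.9059 -0.     -0.    ] ang 109.2 dist 0.567
```

Emit:
step_arm:
  targets:
    - [[5.3,-29.5,-48.2,-1.236,0,0,1],[5.3,-29.5,-48.2,-1.236,0,0,1],[5.3,-29.5,-48.2,-1.236,0,0,1],[5.3,-29.5,-48.2,-1.236,0,0,1],[5.3,-29.5,-48.2,-1.236,0,0,1],[5.3,-29.5,-48.2,-1.236,0,0,1],[5.3,-29.5,-48.2,-1.236,0,0,1],[5.3,-29.5,-48.2,-1.236,0,0,1],[5.3,-29.5,-48.2,-1.236,0,0,1],[5.3,-29.5,-48.2,-1.236,0,0,1]]
  grip_force: 20

```text
clock: 1.9
position: [0.5265, -0.1918, 0.2066]
tool_rot: [1.292, 1.57, -0.255]
force: [0.6, -1.4, 0.9]
grip_width: 0.0855
```

```bash
python3 -c "
from h import *
plan((.567,-.1405,.2),1.3)"
```

```text
t 1.9 P [ 0.5265 -0.1918  0.2066] jaw 1.38 tilt [ 0.0004 -0.0001 -1.    ] F [ 0.6 -1.4  0.9] w 0.0855 q [ 0.55  0.5  -0.42  1.8   0.26  0.89  0.04]
shift cm [ 0.66  4.17 -5.03] rot [ 0.0014  0.0001 -0.0004] ang 0.1 dist 0.066
```

Emit:
step_arm:
  targets:
    - [[0.65,4.17,-5.03,0.0014,0,0,1],[0.65,4.17,-5.03,0.0014,0,0,1],[0.65,4.17,-5.03,0.0014,0,0,1],[0.65,4.17,-5.03,0.0014,0,0,1]]

```text
clock: 2.3
position: [0.5666, -0.1412, 0.1999]
tool_rot: [-0.439, 1.57, -1.987]
force: [-1.0, -1.0, -0.0]
grip_width: 0.0855
```

```bash
cat >> h.py <<'E'
def snap(n,tag,box=None,f=1,g=1.3,k=1):
    a=np.mean([eyes.grab_frame(n).astype(float) for _ in range(k)],0)[:,:,::-1]
    np.save(f"{n}_{tag}.npy",a)
    x,y,w,h=box or (0,0,640,480)
    c=np.clip(cv2.resize(a[y:y+h,x:x+w],None,fx=f,fy=f,interpolation=cv2.INTER_CUBIC)*g,0,255).astype(np.uint8)
    for i in range(-x%10,w,10): cv2.putText(c,str(x+i),(int(i*f),8),0,.28,(0,0,255),1)
    for i in range(-y%10,h,10): cv2.putText(c,str(y+i),(0,int(i*f)+4),0,.28,(0,0,255),1)
    cv2.imwrite(f"pics/{n}_{tag}.png",c)
E
python3 -c "
from h import *
plan((.567,-.1405,.2),1.3)
snap('top','a',(350,170,150,110),5); snap('side','a',(320,200,130,120),5)"
```

```text
t 2.3 P [ 0.5666 -0.1412  0.1999] jaw 1.29 tilt [-0.0003 -0.0006 -1.    ] F [-1. -1. -0.] w 0.0855 q [ 0.44  0.54 -0.42  1.75  0.27  0.91 -0.07]
shift cm [-0.01  0.04 -0.07] rot [-0.0002  0.0006  0.0003] ang 0.0 dist 0.001
```

View pics/top_a.png

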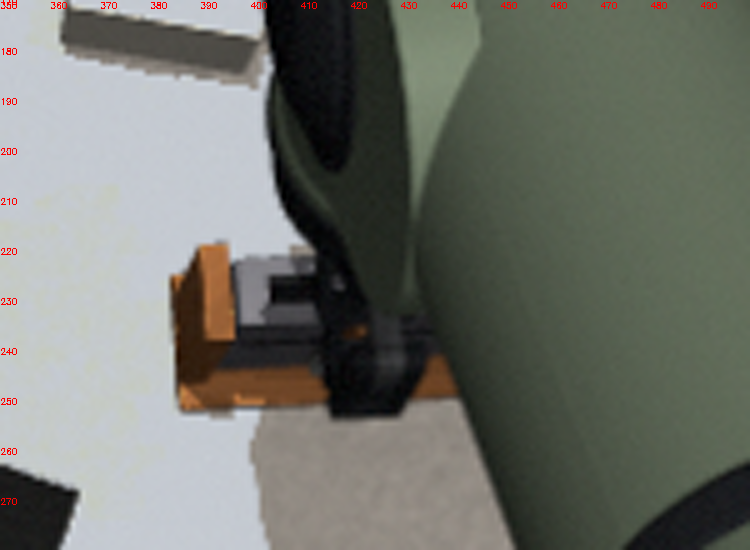

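View pics/side_a.png

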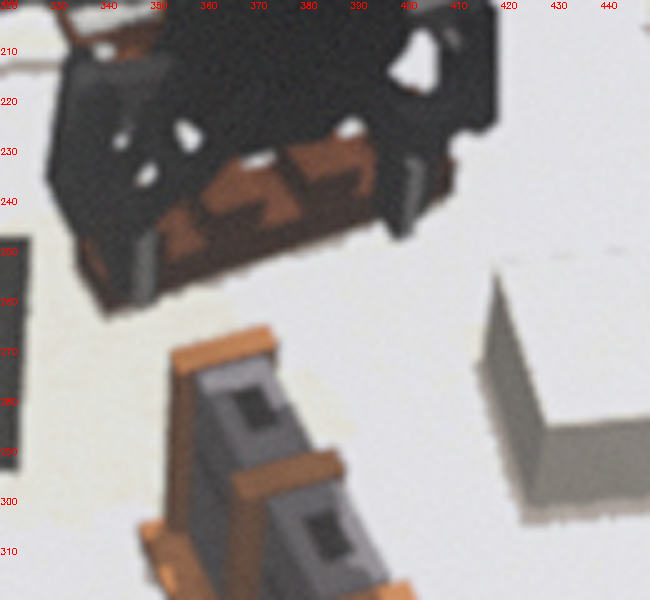

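```bash
python3 -c "
from h import *
P=np.array([.5666,-.1412,.19])
print(proj('side',[P+[-.0427,d,0] for d in(-.011,.011)]+[P+[.0427,d,0] for d in(-.011,.011)]))
print(proj('side',[(.5663,-.139,.11),(.5663,-.1415,.11),(.5663,-.144,.11)]))
print(proj('top',[(.5663,-.139,.11),(.5663,-.1415,.11)]))
"
```

```text
[[351.1371 261.2058]
 [346.7287 251.816 ]
 [399.3035 249.3104]
 [394.2021 240.2962]]
[[370.0142 280.2033]
 [370.5161 281.2361]
 [371.0197 282.2725]]
[[408.0873 228.2077]
 [409.3242 228.1827]]
```

Emit:
step_arm:
  targets:
    - [[4,0.02,-0.07,0,0,0,1],[8,0.02,-0.07,0,0,0,1],[11,0.02,-0.07,0,0,0,1],[11,0.02,-0.07,0,0,0,1],[11,0.02,-0.07,0,0,0,0.5],[11,0.02,-0.07,0,0,0,0.5],[11,0.02,-0.07,0,0,0,0.5],[11,0.02,-0.07,0,0,0,0.5]]

```text
clock: 3.2
position: [0.567, -0.1418, 0.0914]
tool_rot: [0.874, 1.569, -0.677]
force: [0.1, -0.3, -1.4]
grip_width: 0.0429
```

```bash
python3 -c "
from h import *
plan((.567,-.1415,.09),1.3)
snap('side','b',(320,200,130,120),5)"
```

```text
t 3.2 P [ 0.567  -0.1418  0.0914] jaw 1.17 tilt [ 0.0017 -0.0014 -1.    ] F [ 0.1 -0.3 -1.4] w 0.0429 q [ 0.39  0.69 -0.36  1.82  0.36  0.7  -0.15]
shift cm [ 0.14  0.   -0.03] rot [-0.0022  0.0014 -0.0017] ang 0.2 dist 0.001
```

View pics/side_b.png

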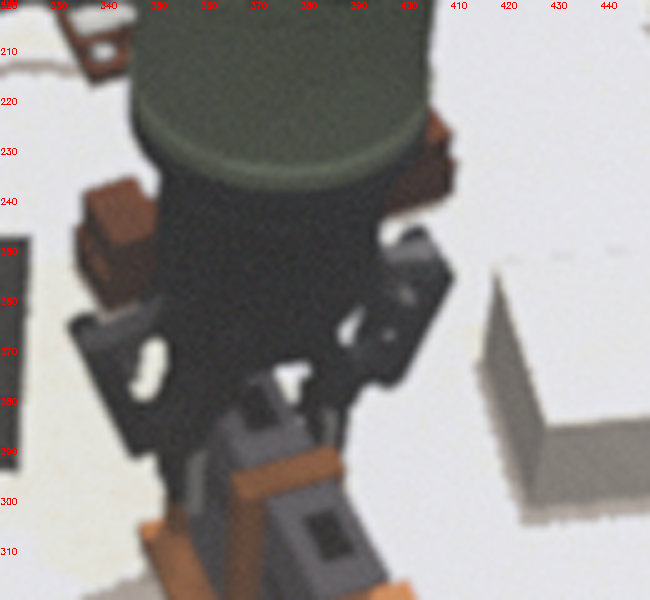

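Emit:
step_arm:
  targets:
    - [[0.5,0,0,0,0,0,0.5],[1.1,0,0,0,0,0,0.5],[1.1,0,0,0,0,0,0.5]]

```text
clock: 3.55
position: [0.5664, -0.1417, 0.0791]
tool_rot: [-0.011, 1.57, -1.561]
force: [0.1, -0.2, -0.1]
grip_width: 0.0426
```

Emit:
step_arm:
  targets:
    - [[0.1,0,0,0,0,0,0.5],[0.2,0,0,0,0,0,0.5],[0.3,0,0,0,0,0,0.5]]

```text
clock: 3.85
position: [0.5664, -0.1416, 0.076]
tool_rot: [-0.048, 1.57, -1.598]
force: [0.1, 0.6, -0.9]
grip_width: 0.0431
```

Emit:
step_arm:
  targets:
    - [[0.1,0,0,0,0,0,0.5],[0.2,0,0,0,0,0,0.5],[0.3,0,0,0,0,0,0.5]]

```text
clock: 4.15
position: [0.5664, -0.1416, 0.073]
tool_rot: [-0.004, 1.57, -1.554]
force: [-0.1, 0.1, -0.7]
grip_width: 0.0426
```

Emit:
step_arm:
  targets:
    - [[0.1,0,0,0,0,0,0.5],[0.2,0,0,0,0,0,0.5],[0.3,0,0,0,0,0,0.5]]

```text
clock: 4.45
position: [0.5664, -0.1417, 0.0699]
tool_rot: [0.03, 1.57, -1.52]
force: [-0.2, 0.3, -0.4]
grip_width: 0.0425
```

Emit:
step_arm:
  targets:
    - [[0.1,0,0,0,0,0,0.5],[0.2,0,0,0,0,0,0.5],[0.3,0,0,0,0,0,0.5]]

```text
clock: 4.75
position: [0.5664, -0.1417, 0.0668]
tool_rot: [0.025, 1.57, -1.525]
force: [-0.6, -0.2, 0.3]
grip_width: 0.0428
```

Emit:
step_arm:
  targets:
    - [[0.1,0,0,0,0,0,0.5],[0.2,0,0,0,0,0,0.5],[0.3,0,0,0,0,0,0.5]]

```text
clock: 5.05
position: [0.5664, -0.1416, 0.0637]
tool_rot: [-0.003, 1.57, -1.553]
force: [-0.1, -0.5, -0.5]
grip_width: 0.0423
```

```bash
python3 -c "
from h import *
plan((.567,-.1415,.09),1.3)
snap('side','c',(320,200,130,120),5);snap('top','c',(360,190,130,80),6,2.5)"
```

```text
t 5.05 P [ 0.5664 -0.1416  0.0637] jaw 1.19 tilt [ 0.    -0.001 -1.   ] F [-0.1 -0.5 -0.5] w 0.0423 q [ 0.38  0.73 -0.34  1.83  0.38  0.65 -0.17]
shift cm [-2.63  0.06 -0.01] rot [-0.0019  0.001   0.    ] ang 0.1 dist 0.026
```

View pics/side_c.png

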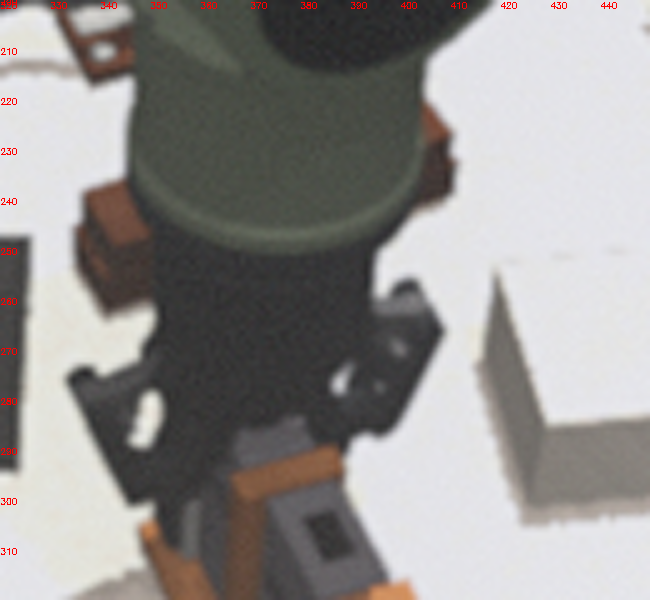

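View pics/top_c.png

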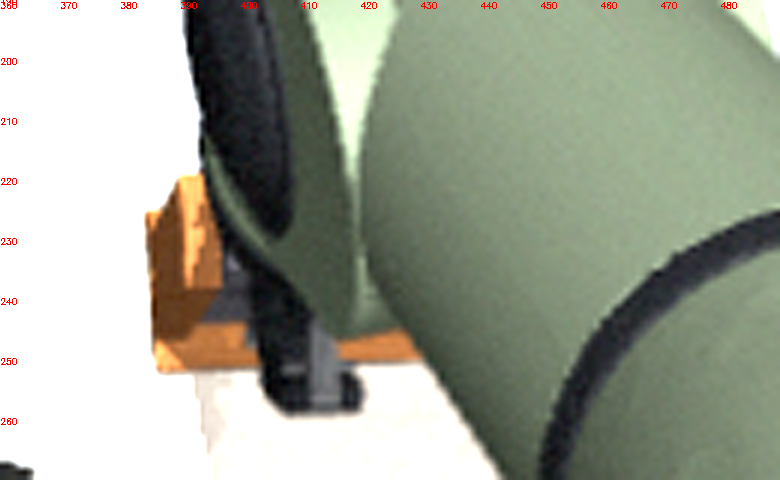

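Emit:
step_arm:
  targets:
    - [[-1.5,0,0,0,0,0,0.5],[-2.6,0,0,0,0,0,0.5],[-2.6,0,0,0,0,0,0.3],[-2.6,0,0,0,0,0,0.2],[-2.6,0,0,0,0,0,0.2],[-2.6,0,0,0,0,0,0.2]]
  grip_force: 20

```text
clock: 5.75
position: [0.5676, -0.1419, 0.0916]
tool_rot: [0.982, 1.567, -0.569]
force: [-3.3, 0.2, 26.5]
grip_width: 0.028
```

Emit:
step_arm:
  targets:
    - [[0,0,0,0,0,0,0.2],[0,0,0,0,0,0,0.49],[0,0,0,0,0,0,0.49],[0,0,0,0,0,0,0.49]]

```text
clock: 6.15
position: [0.5675, -0.1419, 0.0914]
tool_rot: [0.949, 1.567, -0.601]
force: [0.6, 0.3, 0.6]
grip_width: 0.0419
```

Emit:
step_arm:
  targets:
    - [[0.6,0,0,0,0,0,0.49],[1.3,0,0,0,0,0,0.49],[1.5,0,0,0,0,0,0.49]]

```text
clock: 6.45
position: [0.567, -0.1418, 0.0752]
tool_rot: [0.72, 1.569, -0.83]
force: [0.2, -1.3, 0.5]
grip_width: 0.0419
```

Emit:
step_arm:
  targets:
    - [[0.1,0,0,0,0,0,0.49],[0.2,0,0,0,0,0,0.49],[0.3,0,0,0,0,0,0.49]]

```text
clock: 6.75
position: [0.5671, -0.1418, 0.0722]
tool_rot: [0.725, 1.569, -0.825]
force: [-0.2, 0.5, 0.2]
grip_width: 0.0421
```

Emit:
step_arm:
  targets:
    - [[0.15,0,0,0,0,0,0.49],[0.3,0,0,0,0,0,0.49],[0.4,0,0,0,0,0,0.49]]

```text
clock: 7.05
position: [0.5671, -0.1418, 0.0681]
tool_rot: [0.713, 1.569, -0.837]
force: [-0.0, 1.1, -1.1]
grip_width: 0.0422
```

Emit:
step_arm:
  targets:
    - [[0.15,0,0,0,0,0,0.49],[0.3,0,0,0,0,0,0.49],[0.4,0,0,0,0,0,0.49]]

```text
clock: 7.35
position: [0.567, -0.1418, 0.0639]
tool_rot: [0.695, 1.569, -0.855]
force: [-0.7, 0.0, 0.5]
grip_width: 0.0417
```

```bash
python3 -c "
from h import *
plan((.5703,-.2028,.079),1.3)"
```

```text
t 7.35 P [ 0.567  -0.1418  0.0639] jaw 1.19 tilt [ 0.0013 -0.0015 -1.    ] F [-0.7  0.   0.5] w 0.0417 q [ 0.38  0.73 -0.34  1.82  0.38  0.65 -0.17]
shift cm [-1.5   0.2   6.11] rot [-0.002   0.0016 -0.0013] ang 0.2 dist 0.063
```

Emit:
step_arm:
  targets:
    - [[-4,0,0,0,0,0,0.5],[-7.8,0,0,0,0,0,0.5],[-7.8,0.2,3,0,0,0,0.5],[-7.8,0.2,6.1,-0.002,0.0016,-0.0013,0.5],[-7.8,0.2,6.1,-0.002,0.0016,-0.0013,0.5],[-4,0.2,6.1,-0.002,0.0016,-0.0013,0.5],[-1.6,0.2,6.1,-0.002,0.0016,-0.0013,0.5],[-1.6,0.2,6.1,-0.002,0.0016,-0.0013,0.5]]

```text
clock: 8.15
position: [0.5707, -0.2022, 0.0784]
tool_rot: [2.761, 1.57, 1.213]
force: [0.2, -0.6, 0.7]
grip_width: 0.0425
```

Emit:
step_arm:
  targets:
    - [[0.1,0,0,0,0,0,0.5],[0.2,0,0,0,0,0,0.5],[0.3,0,0,0,0,0,0.5]]

```text
clock: 8.45
position: [0.5721, -0.2019, 0.0766]
tool_rot: [1.611, 1.567, 0.063]
force: [2.5, 0.1, 17.7]
grip_width: 0.0423
```

Emit:
step_arm:
  targets:
    - [[0.1,0,0,0,0,0,0.5],[0.2,0,0,0,0,0,0.5],[0.3,0,0,0,0,0,0.5]]

```text
clock: 8.75
position: [0.5746, -0.2018, 0.0756]
tool_rot: [1.479, 1.562, -0.068]
force: [5.5, -0.2, 25.0]
grip_width: 0.0424
```

Emit:
step_arm:
  targets:
    - [[0.1,0,0,0,0,0,0.5],[0.2,0,0,0,0,0,0.5],[0.3,0,0,0,0,0,0.5]]

```text
clock: 9.05
position: [0.5771, -0.2017, 0.0748]
tool_rot: [1.438, 1.556, -0.109]
force: [2.8, 0.9, 28.3]
grip_width: 0.0426
```

Emit:
step_arm:
  targets:
    - [[-1,-0.2,0,0,0,0,0.5],[-1.9,-0.65,0,0,0,0,0.6],[-1.9,-0.65,0,0,0,0,0.6]]

```text
clock: 9.35
position: [0.5701, -0.202, 0.0949]
tool_rot: [1.407, 1.555, -0.14]
force: [0.4, 0.9, 0.1]
grip_width: 0.0511
```

```bash
python3 -c "
from h import *
plan((.5705,-.2025,.093),1.3)
snap('side','d',(320,220,130,120),5)"
```

```text
t 9.35 P [ 0.5701 -0.202   0.0949] jaw 1.36 tilt [ 0.0153 -0.0022 -0.9999] F [0.4 0.9 0.1] w 0.0511 q [ 0.49  0.71 -0.36  1.77  0.36  0.71 -0.04]
shift cm [0.19 0.04 0.05] rot [ 0.001   0.0025 -0.0153] ang 0.9 dist 0.002
```

View pics/side_d.png

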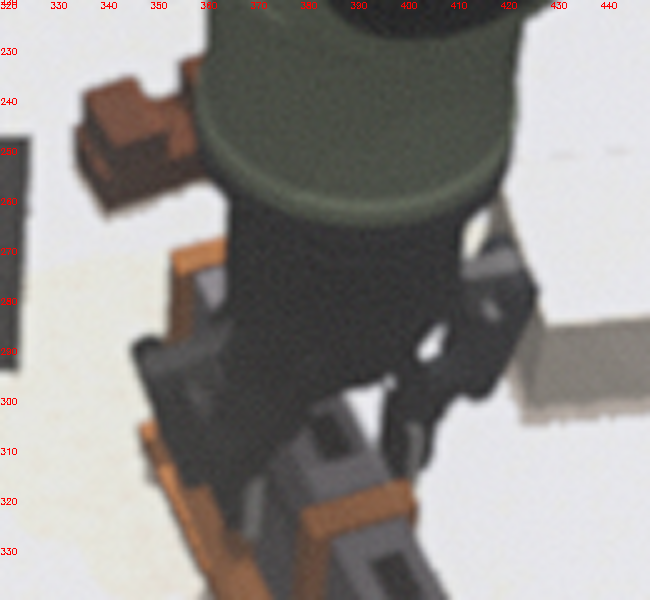

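Emit:
step_arm:
  targets:
    - [[0.2,0.04,0.05,0.001,0.0025,-0.0153,0.6],[0.2,0.04,0.05,0.001,0.0025,-0.0153,0.5],[0.15,0.04,0.05,0.001,0.0025,-0.0153,0.3],[0.1,0.04,0.05,0.001,0.0025,-0.0153,0.2],[0.0,0.04,0.05,0.001,0.0025,-0.0153,0.2],[0.0,0.04,0.05,0.001,0.0025,-0.0153,0.2]]
  grip_force: 40

```text
clock: 10.0
position: [0.5704, -0.2025, 0.0942]
tool_rot: [-1.949, 1.57, 2.786]
force: [0.8, -0.1, -3.1]
grip_width: 0.0279
```

```bash
python3 -c "
from h import *
plan((.5705,-.2025,.22),1.3)"
```

```text
t 10.0 P [ 0.5704 -0.2025  0.0942] jaw 1.3 tilt [-0.0005  0.0002 -1.    ] F [ 0.8 -0.1 -3.1] w 0.0279 q [ 0.49  0.71 -0.36  1.76  0.35  0.74 -0.03]
shift cm [-12.58   0.    -0.  ] rot [-0.     -0.0002  0.0005] ang 0.0 dist 0.126
```

Emit:
step_arm:
  targets:
    - [[-3,0,0,0,0,0,0.2],[-7,0,0,0,0,0,0.2],[-11.5,0,0,0,0,0,0.2],[-13,0,0,0,0,0,0.2]]

```text
clock: 10.4
position: [0.5719, -0.2027, 0.2285]
tool_rot: [1.272, 1.566, -0.277]
force: [1.1, 0.1, -3.5]
grip_width: 0.0275
```

```bash
python3 -c "
from h import *
plan((.472,.022,.13),-88.5)
snap('side','e',(300,180,160,120),5)"
```

```text
t 10.4 P [ 0.5719 -0.2027  0.2285] jaw 1.29 tilt [ 0.0044 -0.0013 -1.    ] F [ 1.1  0.1 -3.5] w 0.0275 q [ 0.54  0.54 -0.43  1.66  0.26  0.99  0.04]
shift cm [  9.78  -9.52 -22.7 ] rot [ 1.5672 -0.0024 -0.0045] ang 89.8 dist 0.265
```

View pics/side_e.png

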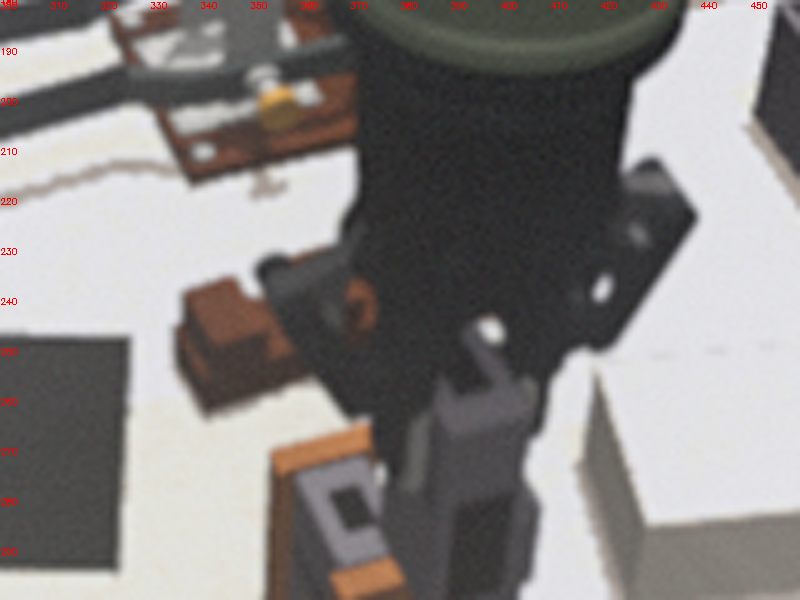

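Emit:
step_arm:
  targets:
    - [[-0.5,-3,-7,0.5,0,0,0.2],[-0.5,-6,-14,1,0,0,0.2],[0,-9.52,-22.7,1.567,-0.0024,-0.0045,0.2],[0,-9.52,-22.7,1.567,-0.0024,-0.0045,0.2],[0,-9.52,-22.7,1.567,-0.0024,-0.0045,0.2],[0,-9.52,-22.7,1.567,-0.0024,-0.0045,0.2],[2,-9.52,-22.7,1.567,-0.0024,-0.0045,0.2],[5,-9.52,-22.7,1.567,-0.0024,-0.0045,0.2],[9,-9.52,-22.7,1.567,-0.0024,-0.0045,0.2],[9.8,-9.52,-22.7,1.567,-0.0024,-0.0045,0.2]]

```text
clock: 11.45
position: [0.4699, 0.0214, 0.126]
tool_rot: [0.204, 1.566, -2.814]
force: [0.9, -0.2, -1.9]
grip_width: 0.0276
```

```bash
python3 -c "
from h import *
plan((.472,.022,.0875),-88.5)
snap('side','f',(230,170,140,110),5);snap('top','f',(260,200,140,120),5)"
```

```text
t 11.45 P [0.4699 0.0214 0.126 ] jaw -82.95 tilt [-0.005  -0.0017 -1.    ] F [ 0.9 -0.2 -1.9] w 0.0276 q [-0.06  0.48 -0.14  2.1   0.12  0.57 -1.74]
shift cm [ 3.85 -0.04 -0.24] rot [ 0.0969  0.0051 -0.0013] ang 5.6 dist 0.039
```

View pics/side_f.png

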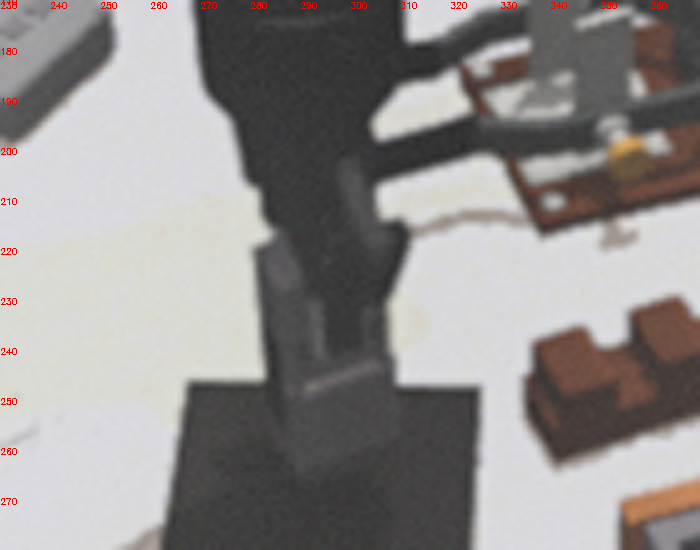

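View pics/top_f.png

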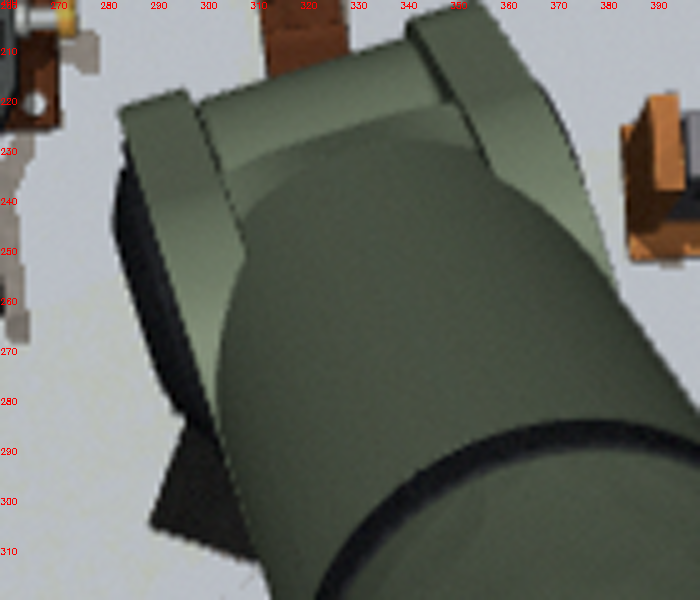

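Emit:
step_arm:
  targets:
    - [[1.5,-0.04,-0.24,0.097,0.005,-0.0013,0.2],[3.3,-0.04,-0.24,0.097,0.005,-0.0013,0.2],[3.85,-0.04,-0.24,0.097,0.005,-0.0013,0.2],[3.85,-0.04,-0.24,0.097,0.005,-0.0013,0.2]]

```text
clock: 11.95
position: [0.4728, 0.0224, 0.0893]
tool_rot: [-2.74, 1.57, 0.435]
force: [-0.3, -0.5, -2.1]
grip_width: 0.0275
```

Emit:
step_arm:
  targets:
    - [[0.1,0,0,0,0,0,0.2],[0.1,0,0,0,0,0,0.2]]

```text
clock: 12.15
position: [0.4731, 0.0223, 0.089]
tool_rot: [-2.886, 1.569, 0.289]
force: [-0.0, 0.1, -1.7]
grip_width: 0.0278
```

Emit:
step_arm:
  targets:
    - [[0.15,0,0,0,0,0,0.2],[0.25,0,0,0,0,0,0.2],[0.25,0,0,0,0,0,0.2]]

```text
clock: 12.45
position: [0.4732, 0.0224, 0.0865]
tool_rot: [-2.901, 1.569, 0.274]
force: [-0.2, 0.1, -2.5]
grip_width: 0.0278
```

Emit:
step_arm:
  targets:
    - [[0.15,0,0,0,0,0,0.2],[0.25,0,0,0,0,0,0.2],[0.25,0,0,0,0,0,0.2]]

```text
clock: 12.75
position: [0.4733, 0.0223, 0.0842]
tool_rot: [-2.95, 1.569, 0.225]
force: [-1.9, -0.0, 5.2]
grip_width: 0.0273
```

Emit:
step_arm:
  targets:
    - [[0,0,0,0,0,0,0.4],[0,0,0,0,0,0,0.6],[-0.2,0,0,0,0,0,0.8],[-3,0,0,0,0,0,1],[-7,0,0,0,0,0,1],[-9,0,0,0,0,0,1],[-9,0,0,0,0,0,1]]

```text
clock: 13.45
position: [0.4743, 0.0224, 0.1768]
tool_rot: [-3.026, 1.564, 0.15]
force: [0.5, 0.1, -1.3]
grip_width: 0.0853
```

```bash
python3 -c "
from h import *
plan((.473,.0223,.17),1.5)
snap('side','g',(230,170,140,110),5)"
```

```text
t 13.45 P [0.4743 0.0224 0.1768] jaw -88.07 tilt [ 0.0064  0.001  -1.    ] F [ 0.5  0.1 -1.3] w 0.0853 q [-0.07  0.4  -0.13  2.06  0.08  0.68 -1.79]
shift cm [0.68 0.01 0.14] rot [-1.5633 -0.0056 -0.0044] ang 89.6 dist 0.007
```

View pics/side_g.png

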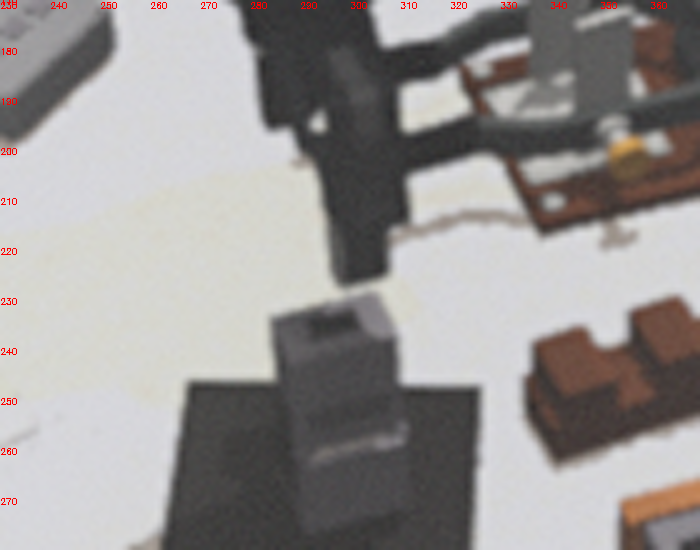

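```bash
python3 -c "
from h import *
S=lambda p:(np.array(p,float)-2)/5+[230,170]
print(onz('side',S([(272,320),(375,292),(398,325),(285,352)]),.102))
print(onz('side',S([(272,320),(375,292),(398,325),(285,352)]),.102).mean(0))
b=np.array([.473,.0223,.102])
print(proj('side',[b+[-.023,.014,0],b+[.023,.014,0],b+[.023,-.014,0],b+[-.023,-.014,0]])*5-[1150-2,850-2])
"
```

```text
[[0.451  0.0299 0.102 ]
 [0.4938 0.0322 0.102 ]
 [0.4973 0.0118 0.102 ]
 [0.4514 0.0114 0.102 ]]
[0.4734 0.0213 0.102 ]
[[265.5224 309.5557]
 [377.5708 283.8973]
 [397.3655 331.7716]
 [283.4195 358.3008]]
```

Emit:
step_arm:
  targets:
    - [[0,-0.05,0.14,-1.563,-0.0056,-0.0044,1],[0,-0.05,0.14,-1.563,-0.0056,-0.0044,1],[0,-0.05,0.14,-1.563,-0.0056,-0.0044,1],[0,-0.05,0.14,-1.563,-0.0056,-0.0044,1],[0,-0.05,0.14,-1.563,-0.0056,-0.0044,1],[0,-0.05,0.14,-1.563,-0.0056,-0.0044,1],[0,-0.05,0.14,-1.563,-0.0056,-0.0044,1],[0,-0.05,0.14,-1.563,-0.0056,-0.0044,1],[0,-0.05,0.14,-1.563,-0.0056,-0.0044,1],[0,-0.05,0.14,-1.563,-0.0056,-0.0044,1]]

```text
clock: 14.5
position: [0.4718, 0.0228, 0.1742]
tool_rot: [-1.624, 1.567, 3.058]
force: [0.2, 0.8, 0.6]
grip_width: 0.0855
```

```bash
python3 -c "
from h import *
plan((.4734,.0222,.083),1.6)"
```

```text
t 14.5 P [0.4718 0.0228 0.1742] jaw -1.75 tilt [-0.0035  0.0003 -1.    ] F [0.2 0.8 0.6] w 0.0855 q [ 0.22  0.44 -0.51  2.05  0.31  0.74 -0.51]
shift cm [9.12 0.2  0.06] rot [-0.0584 -0.0003  0.0035] ang 3.4 dist 0.091
```

Emit:
step_arm:
  targets:
    - [[0.5,0.2,0.06,-0.0584,0,0.0035,1],[4,0.2,0.06,-0.0584,0,0.0035,1],[8,0.2,0.06,-0.0584,0,0.0035,1],[9.1,0.2,0.06,-0.0584,0,0.0035,1],[9.1,0.2,0.06,-0.0584,0,0.0035,0.7],[9.1,0.2,0.06,-0.0584,0,0.0035,0.6]]

```text
clock: 15.1
position: [0.4737, 0.0225, 0.084]
tool_rot: [2.585, 1.57, 1.043]
force: [-0.2, -0.0, 0.8]
grip_width: 0.0589
```

```bash
python3 -c "
from h import *
plan((.4734,.0222,.083),1.6)
snap('side','h',(230,170,140,110),5)"
```

```text
t 15.1 P [0.4737 0.0225 0.084 ] jaw 1.62 tilt [ 0.0003  0.0005 -1.    ] F [-0.2 -0.   0.8] w 0.0589 q [ 0.15  0.59 -0.42  2.1   0.46  0.54 -0.58]
shift cm [ 0.1  -0.03  0.03] rot [ 0.0003 -0.0005 -0.0003] ang 0.0 dist 0.001
```

View pics/side_h.png

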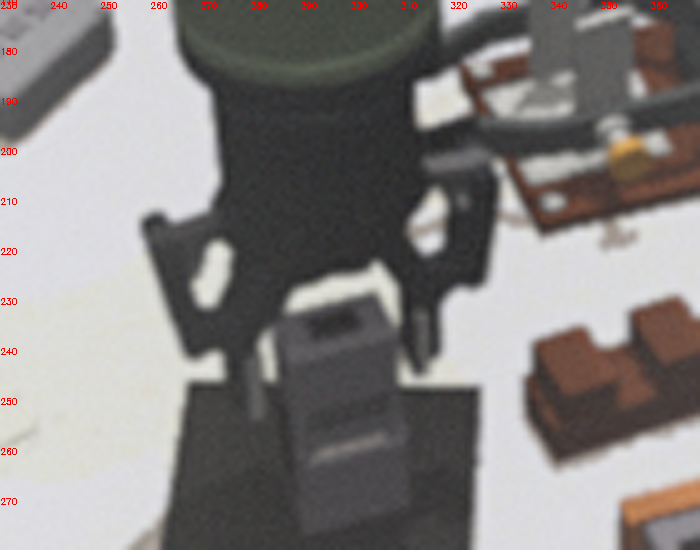

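Emit:
step_arm:
  targets:
    - [[0.0,0,0,0,0,0,0.5],[-0.05,0,0,0,0,0,0.42],[-0.1,0,0,0,0,0,0.4],[-0.1,0,0,0,0,0,0.4],[-0.1,0,0,0,0,0,0.4]]
  grip_force: 40

```text
clock: 15.65
position: [0.474, 0.0223, 0.0855]
tool_rot: [1.83, 1.569, 0.287]
force: [0.0, -0.1, -3.1]
grip_width: 0.0459
```

```bash
python3 -c "
from h import *
plan((.639,.204,.25),1.6)"
```

```text
t 15.65 P [0.474  0.0223 0.0855] jaw 1.6 tilt [ 0.0015  0.0004 -1.    ] F [ 0.  -0.1 -3.1] w 0.0459 q [ 0.15  0.59 -0.42  2.1   0.46  0.54 -0.58]
shift cm [-16.42  17.02 -17.71] rot [-0.     -0.0004 -0.0015] ang 0.1 dist 0.295
```

Emit:
step_arm:
  targets:
    - [[-3,0,0,0,0,0,0.4],[-7,0,0,0,0,0,0.4],[-11,3,-3,0,0,0,0.4],[-15,6,-6,0,0,0,0.4],[-15,9,-9,0,0,0,0.4],[-15,12,-12.5,0,0,0,0.4],[-15,15,-15.5,0,-0.0004,-0.0015,0.4],[-15,17.1,-17.9,0,-0.0004,-0.0015,0.4],[-15,17.1,-17.9,0,-0.0004,-0.0015,0.4],[-15,17.1,-17.9,0,-0.0004,-0.0015,0.4]]

```text
clock: 16.65
position: [0.6393, 0.2063, 0.235]
tool_rot: [-1.379, 1.569, -2.921]
force: [-0.5, -0.5, -3.3]
grip_width: 0.0456
```

```bash
python3 -c "
from h import *
plan((.6395,.2055,.2),1.6)
snap('side','i',(290,60,130,150),4);snap('top','i',(190,120,130,150),4)"
```

```text
t 16.65 P [0.6393 0.2063 0.235 ] jaw 1.65 tilt [-0.0014 -0.0003 -1.    ] F [-0.5 -0.5 -3.3] w 0.0456 q [-0.08  0.66 -0.52  1.46  0.34  1.11 -0.64]
shift cm [3.5  0.02 0.08] rot [0.0009 0.0003 0.0014] ang 0.1 dist 0.035
```

View pics/side_i.png

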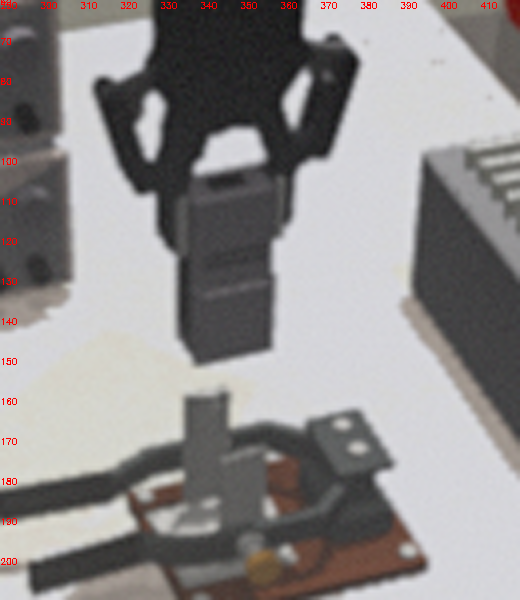

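View pics/top_i.png

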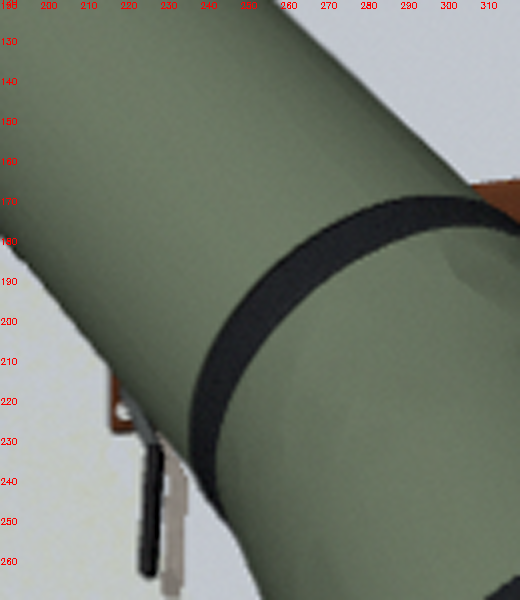

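```bash
python3 -c "
from h import *
a=np.load('side_i.npy'); c=np.clip(cv2.resize(a[95:160,325:370],None,fx=9,fy=9,interpolation=cv2.INTER_CUBIC)*2.2,0,255).astype(np.uint8); 
b=np.array([.6393,.2063,.235-.0835])
th=np.radians(1.65);X=np.array([np.sin(th),-np.cos(th),0]);Y=np.array([np.cos(th),np.sin(th),0])
pts=[b+x*X+y*Y+[0,0,z] for x,y,z in((.014,-.023,.1),(.014,.023,.1),(-.014,-.023,.1),(-.014,.023,.1),(.0235,-.02,.048),(.0235,.02,.048),(.0235,-.02,.008),(.0235,.02,.008))]
uv=(proj('side',pts)-[325,95])*9+4
for p in uv: cv2.circle(c,tuple(int(v) for v in p),3,(0,255,0),1)
cv2.imwrite('pics/side_i2.png',c)"
```

```text
(no output)
```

View pics/side_i2.png

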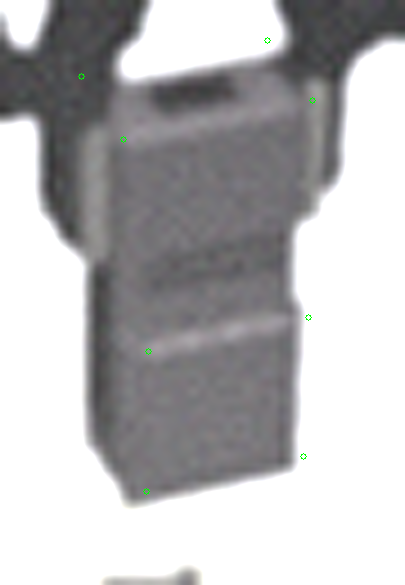

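Emit:
step_arm:
  targets:
    - [[2,0.08,0,0,0,0.001,0.4],[4,0.08,0,0,0,0.001,0.4],[5.5,0.08,0,0,0,0.001,0.4],[6.5,0.08,0,0,0,0.001,0.4],[6.5,0.08,0,0,0,0.001,0.4]]

```text
clock: 17.25
position: [0.6397, 0.2043, 0.1696]
tool_rot: [-0.645, 1.569, -2.189]
force: [0.4, 0.8, -1.5]
grip_width: 0.0456
```

```bash
python3 -c "
from h import *
plan((.640,.2062,.105),1.6)
snap('side','j',(300,95,100,120),6,1.6)"
```

```text
t 17.25 P [0.6397 0.2043 0.1696] jaw 1.54 tilt [-0.001  -0.0015 -1.    ] F [ 0.4  0.8 -1.5] w 0.0456 q [-0.09  0.73 -0.5   1.52  0.39  1.   -0.67]
shift cm [ 6.46  0.04 -0.2 ] rot [-0.001   0.0014  0.0011] ang 0.1 dist 0.065
```

View pics/side_j.png

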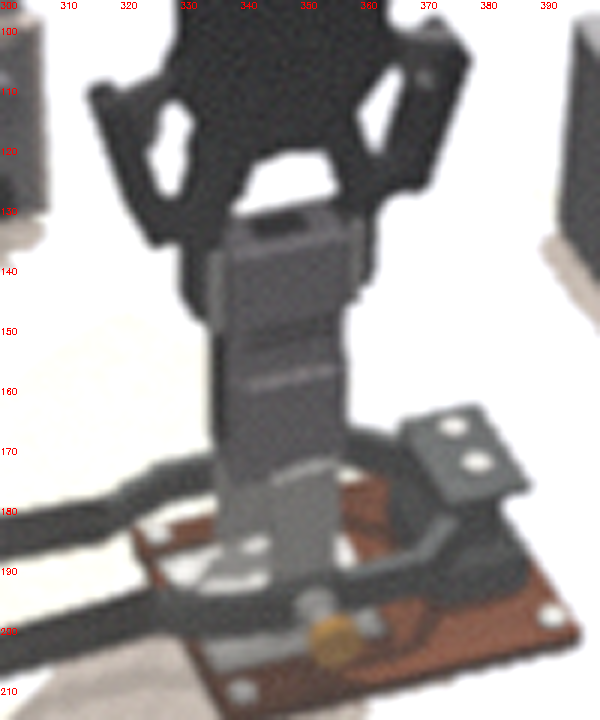

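```bash
python3 -c "
from h import *
a=np.load('side_j.npy'); c=np.clip(cv2.resize(a[145:205,325:375],None,fx=11,fy=11,interpolation=cv2.INTER_CUBIC)*2,0,255).astype(np.uint8)
def tf(p): return (p-[325,145])*11+5
o,P,R=cur(); th=np.radians(1.54);X=np.array([np.sin(th),-np.cos(th),0]);Y=np.array([np.cos(th),np.sin(th),0])
b=P-[0,0,.0835]
m=[b+x*X+y*Y+[0,0,z] for x,y,z in((.0235,-.02,.048),(.0235,.02,.048),(.0235,-.02,.008),(.0235,.02,.008))]
n=np.array([.6405,.2055,0]);th=np.radians(1.5);X=np.array([np.cos(th),np.sin(th),0]);Y=np.array([-np.sin(th),np.cos(th),0])
q=[n+x*X+y*Y+[0,0,z] for x,y,z in((-.014,-.0305,.1),(.014,-.0295,.1),(-.014,-.0335,.1),(.014,-.032,.1))]
for p in tf(proj('side',m)): cv2.circle(c,tuple(int(v) for v in p),4,(0,255,0),1)
for p in tf(proj('side',q)): cv2.circle(c,tuple(int(v) for v in p),4,(0,0,255),1)
cv2.imwrite('pics/side_j2.png',c)"
```

```text
(no output)
```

View pics/side_j2.png

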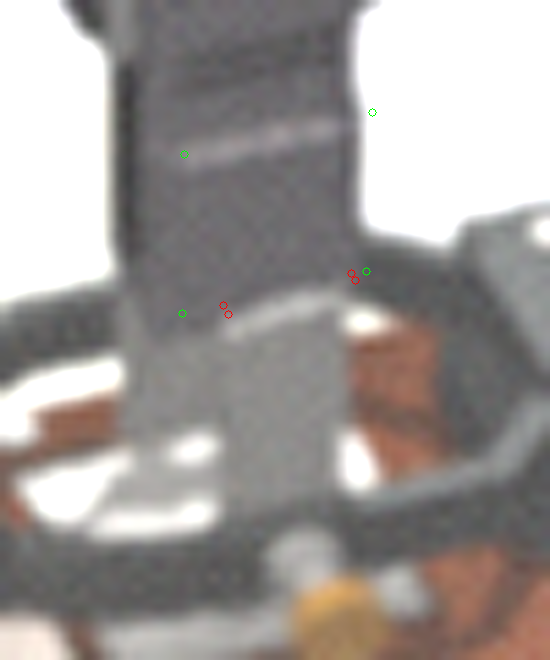

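Emit:
step_arm:
  targets:
    - [[2,0.12,-0.1,0,0.0014,0.0011,0.4],[4,0.12,-0.1,0,0.0014,0.0011,0.4],[5.8,0.12,-0.1,0,0.0014,0.0011,0.4],[6.4,0.12,-0.1,0,0.0014,0.0011,0.4],[6.4,0.12,-0.1,0,0.0014,0.0011,0.4]]

```text
clock: 17.8
position: [0.6411, 0.2056, 0.1062]
tool_rot: [2.236, 1.57, 0.693]
force: [0.4, -0.5, -2.5]
grip_width: 0.0455
```

Emit:
step_arm:
  targets:
    - [[0.2,0,0,0,0,0,0.4],[0.4,0,0,0,0,0,0.4],[0.4,0,0,0,0,0,0.4]]

```text
clock: 18.1
position: [0.6412, 0.2057, 0.1026]
tool_rot: [2.005, 1.57, 0.461]
force: [1.2, 0.1, -1.8]
grip_width: 0.0455
```

Emit:
step_arm:
  targets:
    - [[0.15,0,0,0,0,0,0.4],[0.3,0,0,0,0,0,0.4],[0.3,0,0,0,0,0,0.4]]

```text
clock: 18.4
position: [0.6412, 0.2056, 0.0994]
tool_rot: [1.954, 1.57, 0.41]
force: [0.5, -0.4, -2.4]
grip_width: 0.0458
```

Emit:
step_arm:
  targets:
    - [[0.15,0,0,0,0,0,0.4],[0.3,0,0,0,0,0,0.4],[0.3,0,0,0,0,0,0.4]]

```text
clock: 18.7
position: [0.641, 0.2056, 0.0961]
tool_rot: [2.225, 1.57, 0.682]
force: [-0.7, 0.1, -2.8]
grip_width: 0.0455
```

Emit:
step_arm:
  targets:
    - [[0.1,0,0,0,0,0,0.4],[0.2,0,0,0,0,0,0.4],[0.2,0,0,0,0,0,0.4]]

```text
clock: 19.0
position: [0.6412, 0.2057, 0.0951]
tool_rot: [1.72, 1.57, 0.177]
force: [-5.1, -2.2, 11.6]
grip_width: 0.0455
```

```bash
python3 -c "
from h import *
plan((.641,.2056,.094),1.6)
snap('side','k',(300,120,100,100),6,1.6)"
```

```text
t 19.0 P [0.6412 0.2057 0.0951] jaw 1.55 tilt [ 0.0008  0.0001 -1.    ] F [-5.1 -2.2 11.6] w 0.0455 q [-0.11  0.82 -0.46  1.56  0.44  0.87 -0.71]
shift cm [ 0.11 -0.02  0.01] rot [-0.0009 -0.0001 -0.0008] ang 0.1 dist 0.001
```

View pics/side_k.png

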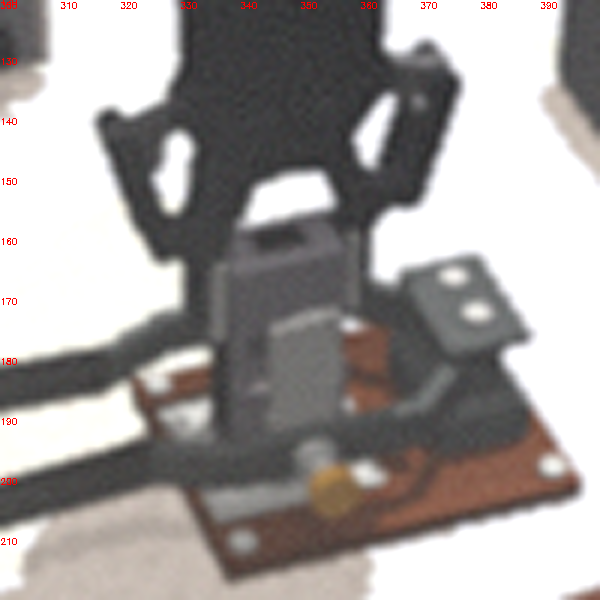

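Emit:
step_arm:
  targets:
    - [[-0.05,0,0,0,0,0,0.5],[-0.05,0,0,0,0,0,0.6],[-0.2,0,0,0,0,0,0.7],[-2,0,0,0,0,0,0.8],[-6,0,0,0,0,0,0.9],[-10,0,0,0,0,0,1],[-13,0,0,0,0,0,1],[-13,0,0,0,0,0,1]]

```text
clock: 19.85
position: [0.6427, 0.2066, 0.2311]
tool_rot: [1.891, 1.563, 0.347]
force: [-0.1, 0.4, -0.8]
grip_width: 0.0857
```

```bash
python3 -c "
from h import *
plan((.5555,.2033,.22),-88.5)
plan((.5555,.2033,.22),91.5)
snap('side','l',(280,140,120,80),6,1.6)"
```

```text
t 19.85 P [0.6427 0.2066 0.2311] jaw 1.53 tilt [ 0.0077  0.0028 -1.    ] F [-0.1  0.4 -0.8] w 0.0857 q [-0.08  0.66 -0.52  1.47  0.35  1.1  -0.64]
shift cm [ 1.04 -8.73  0.1 ] rot [ 1.5714 -0.0081 -0.0041] ang 90.0 dist 0.088
t 19.85 P [0.6427 0.2066 0.2311] jaw 1.53 tilt [ 0.0077  0.0028 -1.    ] F [-0.1  0.4 -0.8] w 0.0857 q [-0.08  0.66 -0.52  1.47  0.35  1.1  -0.64]
shift cm [ 1.04 -8.73  0.1 ] rot [-1.5702  0.0041 -0.0081] ang 90.0 dist 0.088
```

View pics/side_l.png

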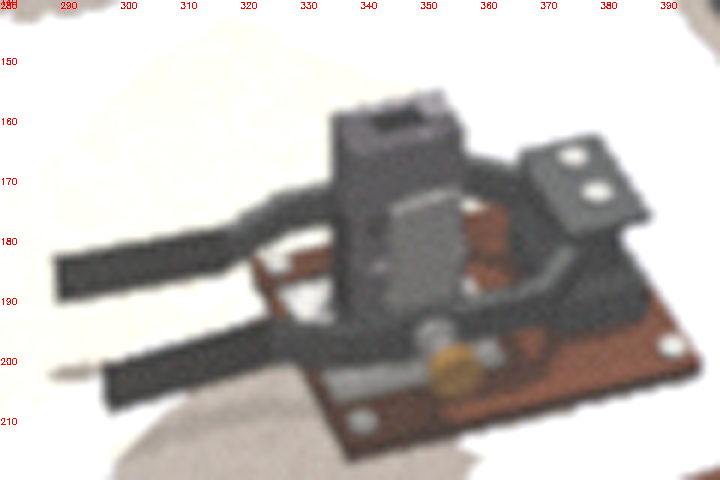

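Emit:
step_arm:
  targets:
    - [[0,-3,0.1,-0.15,0,0,1],[0,-6,0.1,-0.3,0,0,1],[0,-8.73,0.2,-1.57,0.004,-0.008,1],[0,-8.73,0.2,-1.57,0.004,-0.008,1],[0,-8.73,0.2,-1.57,0.004,-0.008,1],[0,-8.73,0.2,-1.57,0.004,-0.008,1],[0,-8.73,0.2,-1.57,0.004,-0.008,1],[0,-8.73,0.2,-1.57,0.004,-0.008,1],[0,-8.73,0.2,-1.57,0.004,-0.008,1],[0,-8.73,0.2,-1.57,0.004,-0.008,1]]

```text
clock: 20.9
position: [0.5544, 0.2015, 0.2279]
tool_rot: [-2.717, 1.568, -2.754]
force: [-0.5, -0.4, 0.2]
grip_width: 0.0852
```

```bash
python3 -c "
from h import *
plan((.5555,.2022,.12),91.5)"
```

```text
t 20.9 P [0.5544 0.2015 0.2279] jaw 87.84 tilt [-0.0029 -0.0012 -1.    ] F [-0.5 -0.4  0.2] w 0.0852 q [ 0.15  0.64 -0.9   1.69  0.55  1.09  0.61]
shift cm [10.79  0.09  0.14] rot [-0.0639 -0.0029  0.0012] ang 3.7 dist 0.108
```

Emit:
step_arm:
  targets:
    - [[0,0.09,0.1,-0.0639,-0.003,0.0012,1],[4,0.09,0.1,-0.0639,-0.003,0.0012,1],[8,0.09,0.1,-0.0639,-0.003,0.0012,1],[10.8,0.09,0.1,-0.0639,-0.003,0.0012,1],[10.8,0.09,0.1,-0.0639,-0.003,0.0012,1]]

```text
clock: 21.4
position: [0.5533, 0.2013, 0.1167]
tool_rot: [-2.806, 1.565, -2.78]
force: [0.1, -0.4, 1.0]
grip_width: 0.0856
```

```bash
python3 -c "
from h import *
plan((.5555,.2022,.042),91.5)
snap('side','m',(240,100,150,120),5,1.6);snap('top','m',(180,140,120,120),5,1.6)"
```

```text
t 21.4 P [0.5533 0.2013 0.1167] jaw 91.53 tilt [-0.0052 -0.002  -1.    ] F [ 0.1 -0.4  1. ] w 0.0856 q [ 0.1   0.78 -0.82  1.77  0.7   0.92  0.56]
shift cm [7.47 0.1  0.26] rot [ 0.0005 -0.0053  0.0018] ang 0.3 dist 0.075
```

View pics/side_m.png

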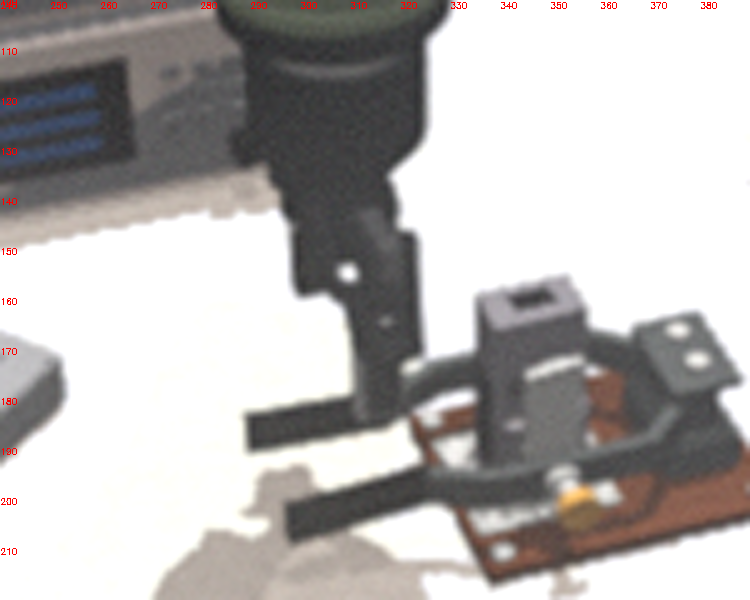

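View pics/top_m.png

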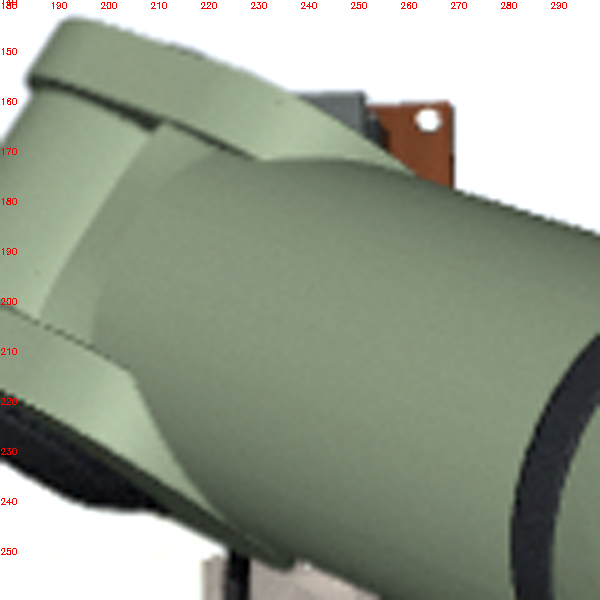

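Emit:
step_arm:
  targets:
    - [[2,0.1,0.2,0,-0.005,0.002,1],[4,0.1,0.26,0,-0.005,0.002,1],[4.2,0.1,0.26,0,-0.005,0.002,1]]

```text
clock: 21.8
position: [0.5572, 0.2032, 0.0775]
tool_rot: [0.408, 1.567, 0.434]
force: [0.3, -0.2, 0.5]
grip_width: 0.0857
```

```bash
python3 -c "
from h import *
plan((.5555,.2022,.042),91.5)
snap('side','n',(240,100,150,120),5,1.6)"
```

```text
t 21.8 P [0.5572 0.2032 0.0775] jaw 91.51 tilt [ 0.0032  0.0015 -1.    ] F [ 0.3 -0.2  0.5] w 0.0857 q [ 0.07  0.83 -0.78  1.78  0.76  0.85  0.52]
shift cm [ 3.55 -0.1  -0.19] rot [ 0.0002  0.0032 -0.0014] ang 0.2 dist 0.036
```

View pics/side_n.png

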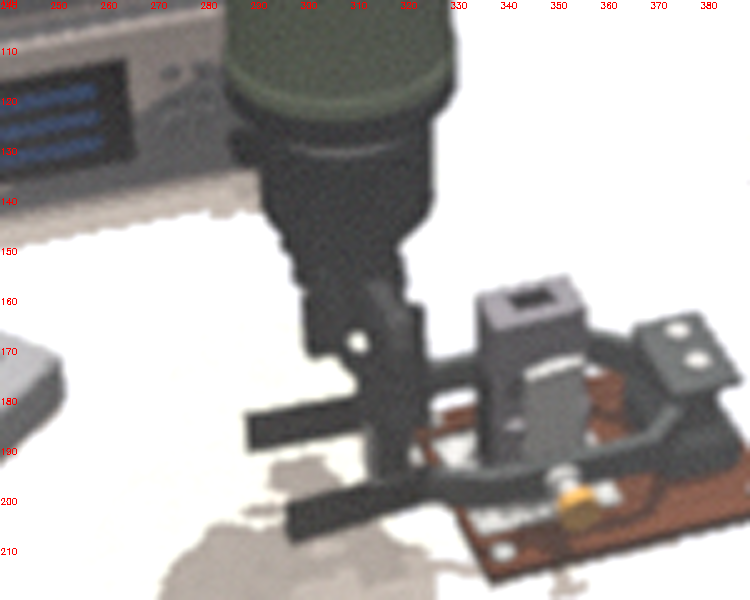

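Emit:
step_arm:
  targets:
    - [[0.8,-0.08,-0.1,0,0.003,0,1],[1.6,-0.08,-0.1,0,0.003,0,1],[1.6,-0.08,-0.1,0,0.003,0,1]]

```text
clock: 22.15
position: [0.5561, 0.2024, 0.0613]
tool_rot: [1.946, 1.569, 1.973]
force: [0.4, 0.8, 0.2]
grip_width: 0.0852
```

Emit:
step_arm:
  targets:
    - [[0.8,0,0,0,0,0,1],[1.6,0,0,0,0,0,1],[1.9,0,0,0,0,0,1],[1.9,0,0,0,0,0,1]]

```text
clock: 22.55
position: [0.5558, 0.2025, 0.0418]
tool_rot: [2.403, 1.569, 2.43]
force: [0.6, 0.3, 0.6]
grip_width: 0.0853
```

```bash
python3 -c "
from h import *
plan((.5555,.2022,.042),91.5)
snap('side','o',(240,100,150,120),5,1.6)"
```

```text
t 22.55 P [0.5558 0.2025 0.0418] jaw 91.53 tilt [-0.0013  0.0011 -1.    ] F [0.6 0.3 0.6] w 0.0853 q [ 0.05  0.88 -0.74  1.79  0.81  0.81  0.49]
shift cm [-0.02 -0.02 -0.03] rot [ 0.0005 -0.0013 -0.0012] ang 0.1 dist 0.0
```

View pics/side_o.png

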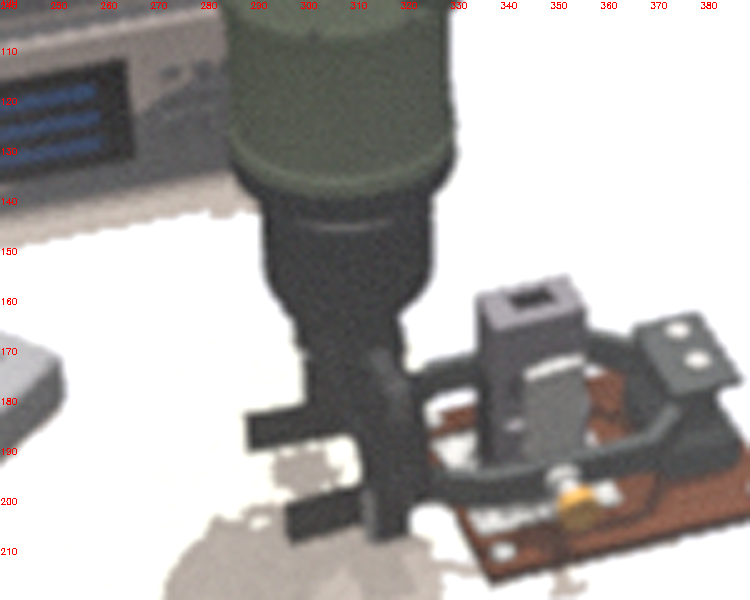

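Emit:
step_arm:
  targets:
    - [[0,0,0,0,0,0,0.85],[0,0,0,0,0,0,0.8],[0,0,0,0,0,0,0.75],[0,0,0,0,0,0,0.7],[0,0,0,0,0,0,0.65],[0,0,0,0,0,0,0.6],[0,0,0,0,0,0,0.6],[0,0,0,0,0,0,0.6]]
  grip_force: 20

```text
clock: 23.4
position: [0.556, 0.2024, 0.0422]
tool_rot: [2.163, 1.569, 2.19]
force: [0.1, -5.2, 3.2]
grip_width: 0.0514
```

```bash
python3 -c "
from h import *
plan((.5555,.2022,.042),91.5)
snap('side','p',(240,100,150,120),5,1.6)"
```

```text
t 23.4 P [0.556  0.2024 0.0422] jaw 91.52 tilt [-0.0008  0.0011 -1.    ] F [ 0.1 -5.2  3.2] w 0.0514 q [ 0.05  0.88 -0.74  1.79  0.81  0.81  0.49]
shift cm [ 0.02 -0.02 -0.05] rot [ 0.0004 -0.0008 -0.0011] ang 0.1 dist 0.001
```

View pics/side_p.png

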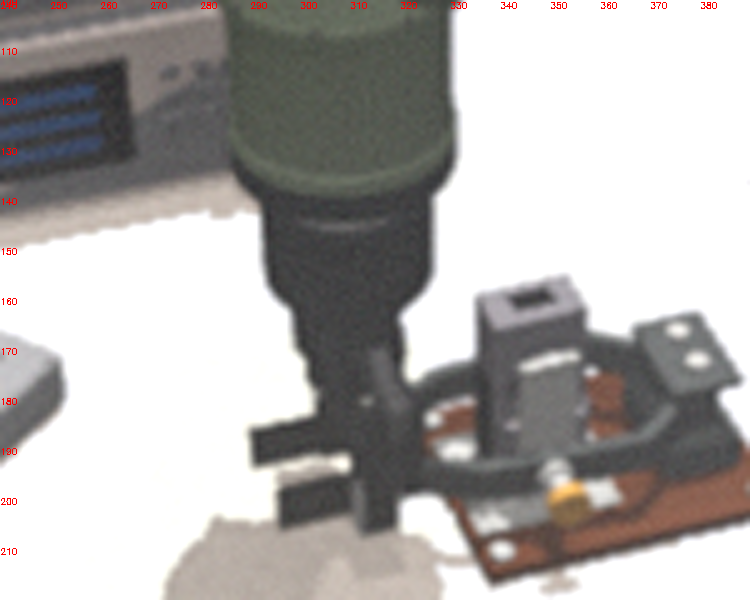

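Emit:
step_arm:
  targets:
    - [[0,-0.1,0,0,0,0,0.58],[0,-0.15,0,0,0,0,0.56],[0,-0.15,0,0,0,0,0.54],[0,-0.15,0,0,0,0,0.52],[0,-0.15,0,0,0,0,0.52]]

```text
clock: 23.95
position: [0.556, 0.2017, 0.0424]
tool_rot: [1.82, 1.568, 1.847]
force: [-1.0, 4.5, 3.2]
grip_width: 0.0443
```

Emit:
step_arm:
  targets:
    - [[0,0,0,0,0,0,0.5],[0,0,0,0,0,0,0.48],[0,0,0,0,0,0,0.48]]

```text
clock: 24.25
position: [0.556, 0.2021, 0.0425]
tool_rot: [1.707, 1.568, 1.734]
force: [-0.5, 5.1, 4.7]
grip_width: 0.0411
```

```bash
python3 -c "
from h import *
plan((.5555,.2022,.042),91.5)
snap('side','q',(310,140,80,80),8,1.8)"
```

```text
t 24.25 P [0.556  0.2021 0.0425] jaw 91.57 tilt [-0.0005  0.0028 -1.    ] F [-0.5  5.1  4.7] w 0.0411 q [ 0.05  0.88 -0.75  1.79  0.81  0.8   0.49]
shift cm [ 0.05  0.01 -0.05] rot [ 0.0012 -0.0004 -0.0028] ang 0.2 dist 0.001
```

View pics/side_q.png

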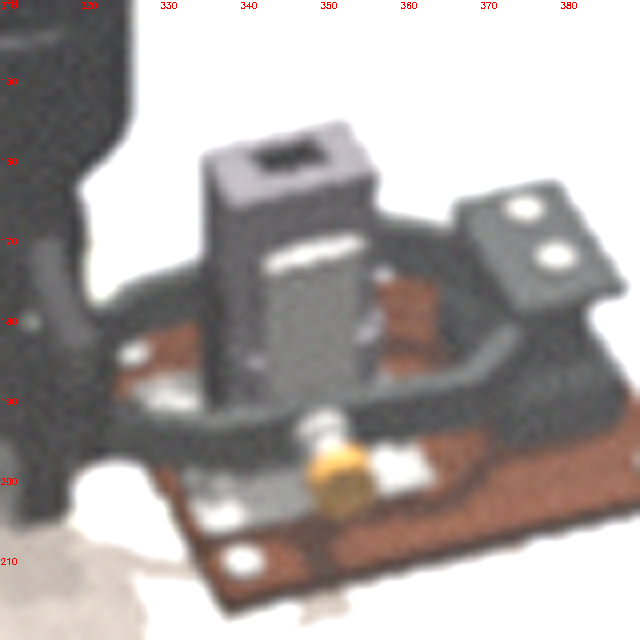

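Emit:
step_arm:
  targets:
    - [[0,0.02,0,0,0,0,0.46],[0,0.02,0,0,0,0,0.46]]

```text
clock: 24.5
position: [0.556, 0.2021, 0.0425]
tool_rot: [1.719, 1.568, 1.746]
force: [-0.3, 2.4, 5.2]
grip_width: 0.039
```

Emit:
step_arm:
  targets:
    - [[0,0,0,0,0,0,0.44],[0,0,0,0,0,0,0.44]]

```text
clock: 24.7
position: [0.556, 0.2021, 0.0426]
tool_rot: [1.72, 1.568, 1.747]
force: [-1.3, 3.1, 5.8]
grip_width: 0.0376
```

Emit:
step_arm:
  targets:
    - [[0,0,0,0,0,0,0.42],[0,0,0,0,0,0,0.42]]

```text
clock: 24.9
position: [0.5559, 0.2021, 0.0427]
tool_rot: [1.712, 1.568, 1.739]
force: [-1.4, 3.4, 6.6]
grip_width: 0.036
```

Emit:
step_arm:
  targets:
    - [[0,0,0,0,0,0,0.41],[0,0,0,0,0,0,0.4]]

```text
clock: 25.1
position: [0.5559, 0.2021, 0.0429]
tool_rot: [1.669, 1.569, 1.697]
force: [-2.4, 3.9, 7.7]
grip_width: 0.0341
```

Emit:
step_arm:
  targets:
    - [[0,0,0,0,0,0,0.39],[0,0,0,0,0,0,0.38]]

```text
clock: 25.3
position: [0.5559, 0.2021, 0.043]
tool_rot: [1.713, 1.569, 1.741]
force: [-1.5, 2.7, 5.1]
grip_width: 0.0325
```

```bash
python3 -c "
from h import *
plan((.5555,.2022,.042),91.5)
snap('side','r',(310,140,80,80),8,1.8)"
```

```text
t 25.3 P [0.5559 0.2021 0.043 ] jaw 91.57 tilt [-0.0004  0.0021 -1.    ] F [-1.5  2.7  5.1] w 0.0325 q [ 0.05  0.88 -0.75  1.79  0.8   0.81  0.49]
shift cm [ 0.1   0.01 -0.04] rot [ 0.0012 -0.0003 -0.0021] ang 0.1 dist 0.001
```

View pics/side_r.png

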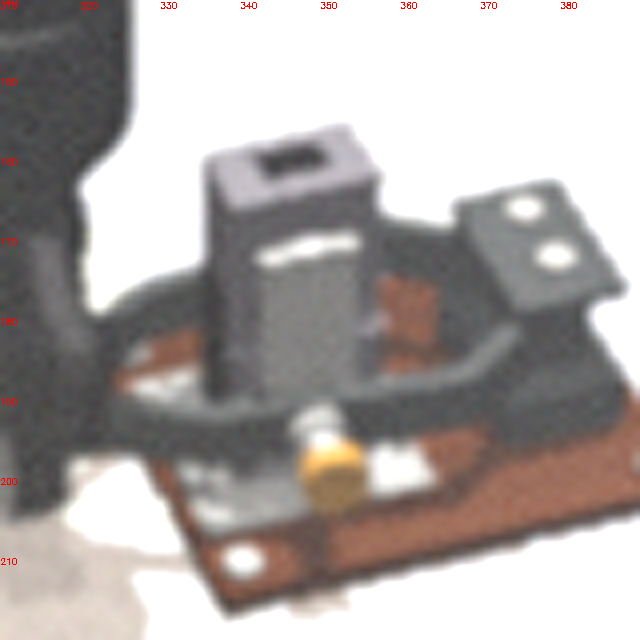

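Emit:
step_arm:
  targets:
    - [[0,0,0,0,0,0,0.37],[0,0,0,0,0,0,0.37]]

```text
clock: 25.55
position: [0.5559, 0.2021, 0.043]
tool_rot: [1.697, 1.569, 1.724]
force: [-1.8, 3.2, 4.7]
grip_width: 0.0316
```

```bash
python3 -c "
from h import *
plan((.5555,.2022,.042),91.5); print(bot.observe()['moment'])
snap('side','s',(310,140,80,80),8,1.8)
a=[np.load(f'side_{k}.npy')[140:205,325:370] for k in 'mqrs']
cv2.imwrite('pics/cmp.png',np.clip(np.hstack([cv2.resize(x,None,fx=4.4,fy=6,interpolation=cv2.INTER_CUBIC) for x in a])*2,0,255).astype(np.uint8))"
```

```text
t 25.55 P [0.5559 0.2021 0.043 ] jaw 91.57 tilt [-0.0003  0.0021 -1.    ] F [-1.8  3.2  4.7] w 0.0316 q [ 0.05  0.88 -0.75  1.79  0.8   0.8   0.49]
shift cm [ 0.1   0.01 -0.04] rot [ 0.0012 -0.0003 -0.0021] ang 0.1 dist 0.001
[0.7034 0.2481 0.0585]
```

View pics/cmp.png

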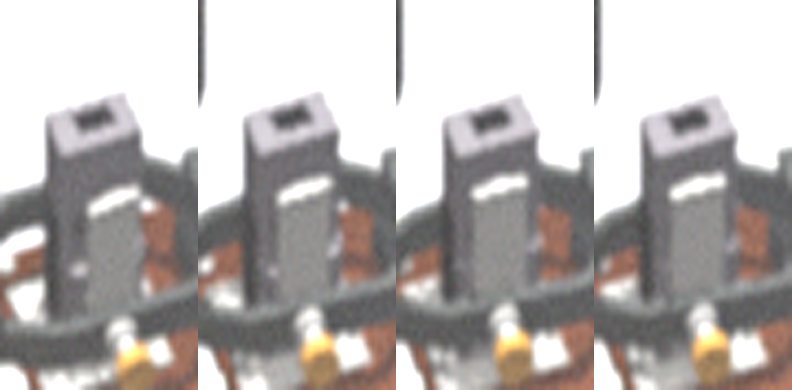

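Emit:
step_arm:
  targets:
    - [[0,0,0,0,0,0,0.36],[0,0,0,0,0,0,0.36]]

```text
clock: 25.8
position: [0.5559, 0.2021, 0.043]
tool_rot: [1.668, 1.569, 1.695]
force: [-1.4, 4.5, 5.2]
grip_width: 0.0307
```

Emit:
step_arm:
  targets:
    - [[0,0,0,0,0,0,0.35],[0,0,0,0,0,0,0.35]]

```text
clock: 26.0
position: [0.5559, 0.2021, 0.043]
tool_rot: [1.682, 1.569, 1.709]
force: [-1.3, 2.6, 5.7]
grip_width: 0.0302
```

```bash
python3 -c "
from h import *
plan((.5555,.2022,.042),91.5)
snap('side','t',(330,150,35,45),16,1.8,k=4)"
```

```text
t 26.0 P [0.5559 0.2021 0.043 ] jaw 91.57 tilt [-0.0003  0.0021 -1.    ] F [-1.3  2.6  5.7] w 0.0302 q [ 0.05  0.88 -0.75  1.79  0.8   0.81  0.49]
shift cm [ 0.1   0.01 -0.04] rot [ 0.0011 -0.0002 -0.0021] ang 0.1 dist 0.001
```

View pics/side_t.png

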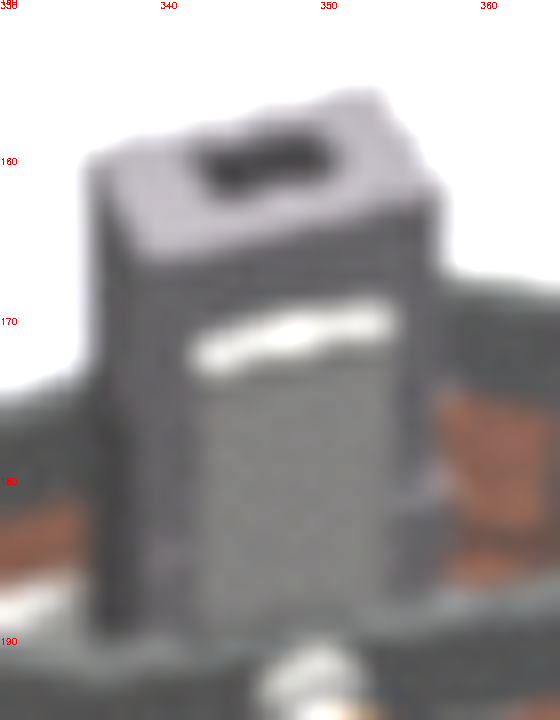

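```bash
python3 -c "
from h import *
S=lambda p:(np.array(p,float)-7.5)/16+[330,150]
a=onz('side',S([(150,262),(294,228),(438,195)]),.112)
b=onz('side',S([(192,352),(390,300),(196,380),(395,338)]),.1)
print(a);print(b)
M=eyes.get_calibration('side')
# side px per mm y at z .1
print(proj('side',[(.64,.18,.1),(.64,.181,.1)]))
"
```

```text
[[0.6172 0.186  0.112 ]
 [0.6385 0.1869 0.112 ]
 [0.66   0.1876 0.112 ]]
[[0.6212 0.1796 0.1   ]
 [0.6512 0.1818 0.1   ]
 [0.6198 0.1736 0.1   ]
 [0.649  0.1737 0.1   ]]
[[349.459  169.7583]
 [349.3097 169.4915]]
```

Emit:
step_arm:
  targets:
    - [[0,0,0,0,0,0,0.45],[0,0,0,0,0,0,0.6],[0,0,0,0,0,0,0.75],[0,0,0,0,0,0,0.9],[0,0,0,0,0,0,1],[0,0,0,0,0,0,1],[0,0,0,0,0,0,1]]

```text
clock: 26.9
position: [0.5559, 0.2018, 0.043]
tool_rot: [1.709, 1.569, 1.736]
force: [-0.4, 0.7, -0.5]
grip_width: 0.0855
```

```bash
python3 -c "
from h import *
plan((.5555,.2022,.042),91.5)
snap('side','u',(330,150,35,45),16,1.8,k=4)
a=[np.load(f'side_{k}.npy')[150:200,328:365] for k in ['m','u']]
cv2.imwrite('pics/cmp2.png',np.clip(np.hstack([cv2.resize(x,None,fx=10,fy=10,interpolation=cv2.INTER_CUBIC) for x in a])*2.2,0,255).astype(np.uint8))"
```

```text
t 26.9 P [0.5559 0.2018 0.043 ] jaw 91.56 tilt [-0.0003  0.0017 -1.    ] F [-0.4  0.7 -0.5] w 0.0855 q [ 0.05  0.88 -0.75  1.79  0.8   0.81  0.49]
shift cm [ 0.1   0.04 -0.04] rot [ 0.001  -0.0002 -0.0017] ang 0.1 dist 0.001
```

View pics/cmp2.png

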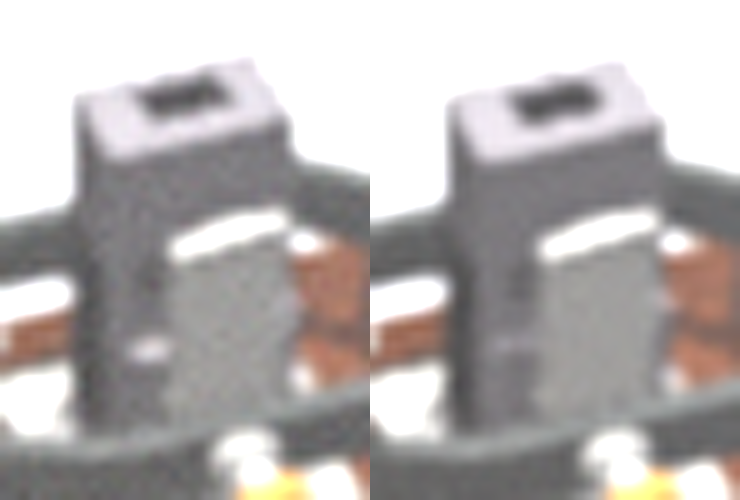

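Emit:
step_arm:
  targets:
    - [[-2,0,0,0,0,0,1],[-5,0,0,0,0,0,1],[-9,0,0,0,0,0,1],[-13,0,0,0,0,0,1],[-17,0,0,0,0,0,1],[-18,0,4,0,0,0,1],[-18,0,8,0,0,0,1],[-18,0,8,0,0,0,1]]

```text
clock: 27.9
position: [0.6394, 0.203, 0.2244]
tool_rot: [1.052, 1.567, 1.076]
force: [-0.7, -1.3, -1.0]
grip_width: 0.0854
```

```bash
python3 -c "
from h import *
plan((.35,-.25,.25),91.5)"
```

```text
t 27.9 P [0.6394 0.203  0.2244] jaw 91.39 tilt [ 0.0017  0.0031 -1.    ] F [-0.7 -1.3 -1. ] w 0.0854 q [ 0.12  0.76 -0.87  1.47  0.6   1.19  0.75]
shift cm [ -2.75 -44.57 -30.02] rot [-0.0019  0.0018 -0.0031] ang 0.2 dist 0.538
```

Emit:
step_arm:
  targets:
    - [[-3,0,-5,0,0,0,1],[-3,-6,-10,0,0,0,1],[-3,-12,-13,0,0,0,1],[-3,-17,-16,0,0,0,1],[-3,-21,-19,0,0,0,1],[-3,-26,-22,0,0,0,1],[-3,-30,-25,0,0,0,1],[-3,-35,-28,0,0,0,1],[-3,-40,-30,0,0,0,1],[-3,-44.5,-30,0,0,0,1]]

```text
clock: 28.9
position: [0.3679, -0.1835, 0.2537]
tool_rot: [0.669, 1.569, 0.695]
force: [1.8, -0.4, 0.0]
grip_width: 0.0859
```

```bash
python3 -c "
from h import *
plan((.35,-.25,.25),91.5)
snap('side','v',(0,0,640,480),1,1.3);snap('top','v',(0,0,640,480),1,1.3)
a=[np.load('side_l.npy')[150:200,328:365], np.load('side_v.npy')[150:200,328:365]]
cv2.imwrite('pics/cmp3.png',np.clip(np.hstack([cv2.resize(x,None,fx=10,fy=10,interpolation=cv2.INTER_CUBIC) for x in a])*2.2,0,255).astype(np.uint8))
t=np.load('top_v.npy')[150:270,205:285]; cv2.imwrite('pics/tpv.png',np.clip(cv2.resize(t,None,fx=5,fy=5,interpolation=cv2.INTER_CUBIC)*1.8,0,255).astype(np.uint8))"
```

```text
t 28.9 P [ 0.3679 -0.1835  0.2537] jaw 91.45 tilt [ 0.0012  0.001  -1.    ] F [ 1.8 -0.4  0. ] w 0.0859 q [ 1.21  0.32 -1.06  2.09  0.35  0.92  1.55]
shift cm [ 0.36 -6.6  -1.96] rot [-0.0008  0.0012 -0.001 ] ang 0.1 dist 0.069
```

View pics/cmp3.png

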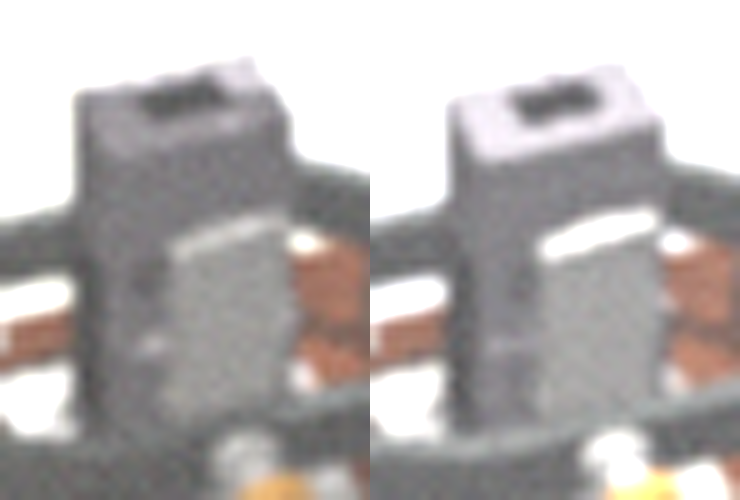

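View pics/tpv.png

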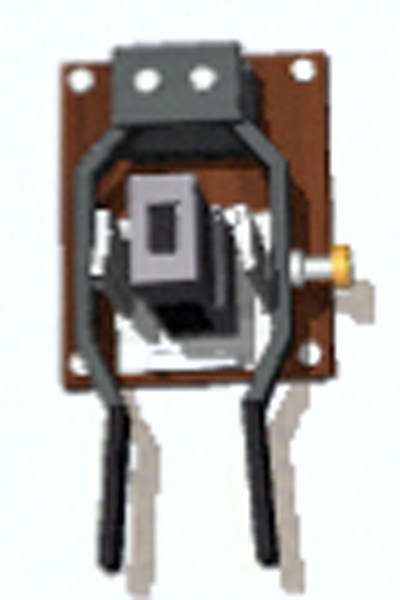

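View pics/side_v.png

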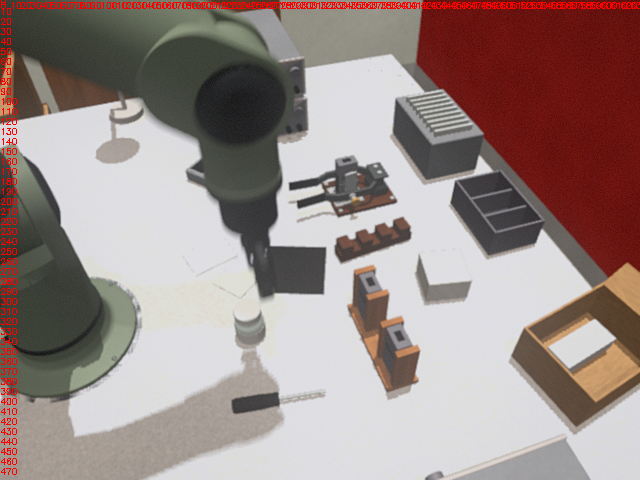

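```bash
python3 -c "
from h import *
t=np.mean([eyes.grab_frame('top').astype(float) for _ in range(4)],0)[:,:,::-1]; np.save('top_w.npy',t)
c=np.clip(cv2.resize(t[180:222,225:262],None,fx=16,fy=14,interpolation=cv2.INTER_CUBIC)*3.2,0,255).astype(np.uint8); cv2.imwrite('pics/tpw.png',c)"
```

```text
(no output)
```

View pics/tpw.png

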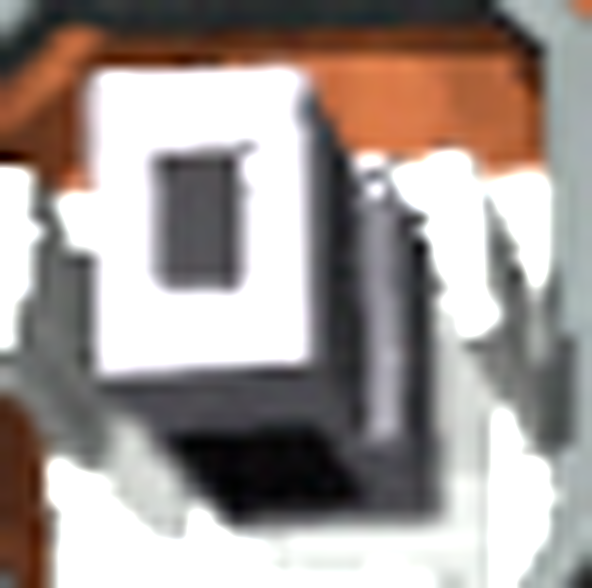

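```bash
python3 -c "
from h import *
C=lambda u,v:[225+(u-7.5)/16,180+(v-6.5)/14]
r=onz('top',[C(92,75),C(300,75),C(312,362),C(100,375)],.112); print(r, r.mean(0))
f=(r[1]+r[2])/2
for d in (0,.005,.0095): print(d,(proj('top',[f+[0,-d,.06-.112]])[0]-[225,180])*[16,14]+7)
a=np.load('top.npy');b=np.load('top_w.npy')
"
```

```text
[[0.6637 0.2185 0.112 ]
 [0.663  0.192  0.112 ]
 [0.6199 0.1901 0.112 ]
 [0.6186 0.2169 0.112 ]] [0.6413 0.2044 0.112 ]
0 [359.4318 310.6543]
0.005 [397.1282 309.9143]
0.0095 [431.065  309.2499]
```

```bash
python3 -c "
from h import *
t=np.load('top_v.npy')[200:260,375:495]; cv2.imwrite('pics/rackv.png',np.clip(cv2.resize(t,None,fx=6,fy=6,interpolation=cv2.INTER_CUBIC)*1.6,0,255).astype(np.uint8))
print(bot.job_done())"
```

```text
the job is handed in; nothing more can be done
None
```

View pics/rackv.png

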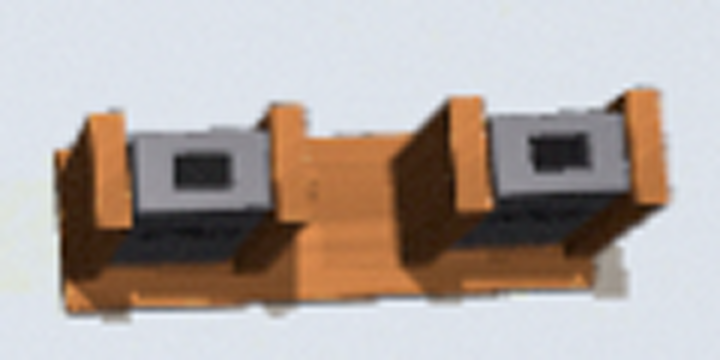

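The module from the rack's middle slot is now standing in the press with its cover snapped shut, the handles are open again, and the job is handed in at about 29 s.

- **Finding it:** both cameras hid the cover side of the rack, so I felt for the cover with the fingertips. In doing so I gripped the finished left module once, lightly. It may have shifted about a millimetre, though it looks in place in the last top picture. While probing, I pressed on the open cover's top edge with up to about 28 N before backing off. The cover still looked out and whole on the mat.
- **Transfer:** I set the module down on the mat, took it again by its narrow edges and stood it on the nest. The contact height there fitted it resting on the steel plate between the stops.
- **Squeeze:** I closed the handles in small steps. The vertical force fell from 7.7 to 5.1 N between 34.1 and 32.5 mm over the handles, which I took as the snap. I noticed this late and closed on to about 30 mm. If the snap was there, that is roughly 3 mm of the 11 mm that would overpress the cover.
- **Last checks:** in the top view the step at the cover measures about 5 mm, which fits shut (9.5 mm would be out). The bright ledge in the side view has shrunk to a thin line. The module stands upright, the pads are open and the robot touches nothing.
- **Disagreements:** the two cameras differed by 2–5 mm in y, so I relied on the top view and on contact. How far the cover plate bowed could not be measured directly.

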